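# Sort the finished job's models and bottles into tray and rack

### The job

Clear the finished job away: lay the two plaster jaw models flat, teeth up, in the shallow white tray, the upper jaw (the larger one, with the palate filled in) in the bay next to the pull tab and the lower jaw (the open horseshoe) in the other bay. Stand the square bottle with the black cap upright in the square well of the grey bottle rack and the white dropper bottle upright in its round well. Leave the jar with the lilac lid and the spirit burner where they stand.

Things in the scene. Friction and masses are not known exactly. Their poses are not given: they have to be found in the camera images.
- upper_jaw: loose plaster model of an upper jaw, the palate filled in, 55 (x) x 63 (y) x 21 mm high, teeth up, about 110 g. Origin: centre of its underside, z up. y runs from side to side; the heels are at the +x end, the front teeth at -x. Grasp it from above across the sides (along y), about 12 mm from the origin towards +x, where the sides are nearly parallel.
- lower_jaw: loose plaster model of a lower jaw, an open horseshoe, 42 (x) x 62 (y) x 16 mm high, teeth up, about 70 g. Origin: centre of its underside, z up. y runs from side to side across the heels. The heels are at the +x end, the front teeth at -x. Grasp it from above across the heels (along y), about 12 mm from the origin towards +x, where the sides are nearly parallel.
- square_bottle: loose square glass bottle with a round black cap, 29 x 29 mm, 62 mm high, about 70 g; the square body reaches to 44 mm, the cap (20 mm diameter) from 48 to 62 mm. Origin: centre of its underside, z up, x and y square to its flat sides.
- dropper_bottle: loose white dropper bottle, round, 24 mm diameter, 68 mm high with a narrow spout at the top, about 30 g. Origin: centre of its underside, z up. The body is straight up to 34 mm and narrows above that.
- model_tray: fixed shallow white tray, 158 (x) x 130 (y) mm, walls 10 mm high, 3 mm thick, floor 3 mm. Origin: centre of its underside, z up. A rib as high as the walls parts it into two bays, 74.5 (x) x 124 (y) mm inside, centred at x = -39 and x = +39 mm, y = 0. A pull tab sticks out 14 mm at the -x end: the upper jaw's bay is at -x, beside it, the lower jaw's at +x. Lay a jaw's y along the tray's y.
- bottle_rack: fixed plain grey block, 66 (x) x 138 (y) x 20 mm high. Origin: centre of its underside, z up. Two wells open upward, 16 mm deep (well floor 4 mm above the origin): a square well 46 x 46 mm centred at x = 0, y = -34 mm, for the square bottle, and a round well 46 mm in diameter centred at x = 0, y = +34 mm, for the dropper bottle.
- lidded_jar: bystander, to be left alone: loose round jar with a lilac lid, 39 mm diameter, 49 mm high. Origin: centre of its underside.
- burner: bystander, to be left alone: loose glass spirit burner, 47 mm diameter at the foot, 59 mm high with a narrower snuffer cap. Origin: centre of its underside.
- articulator: obstacle, fixed: black and blue jaw articulator, about 0.21 (x) x 0.23 (y) m on the ground and up to 0.31 m high; origin near the middle of its foot: go round it. Also fixed: a closed instrument case 42 mm high at world x 0.47 to 0.62, y -0.18 to +0.08 m, and a shelf board 0.48 m above the work surface from world x = 0.67 m back, under which wrists must stay.

How it is judged:
By the outcome, as a careful person would: the job done as asked, in the order asked, and still so for the second after the job is handed in, with the robot touching nothing.
It also fails if it takes over 128 s, if anything falls off the work surface, if the arm or the gripper's body presses on something with over 40 N, if the wrist force passes 120 N, or if a joint passes its speed limit or range.

### The arm

A 6-joint arm with a two-finger parallel gripper is mounted at the origin on a cart in front of the work surface, level with it; the furniture and walls round the work are solid. World frame = base frame: x ahead of the robot, y to its left, z up, the work surface at z = 0. Lengths are in m, angles in rad, forces in N, time in s.
With the tool pointing down it reaches from about 0.225 to 0.875 m from the base axis. Payload 3.4 kg.
Tool frame: the origin (TCP) lies at the very end of the fingers, on their centre line; the grasp point (between the pads) lies behind it (manip.grasp_offset is the z of the grasp point in the tool frame, in m); z points along the fingers, y is the line along which they close (so a half turn about z gives the same grasp; the last joint's range is limited). The gripper opens to 85 mm and grips with 20 to 120 N. Pads are 22 mm wide; open, the fingers measure 114 mm over their backs; the gripper's body (76 mm by 85 mm) begins 54 mm behind the grasp point. The pads swing forward as they close: fully open they stand 13 mm farther back than shut.
Start: joints at [1.077, 0.276, 1.505, -0, 1.361, -0.121], TCP at [0.209, 0.536, 0.231] pointing down, gripper open.
Joint ranges: [-2.89, 2.89], [-0.75, 2.08], [0.22, 2.7], [-1.18, 4.32], [0.11, 2.71], [-2.7, 2.7]. Speed limits (rad/s): [2.57, 2.57, 3.14, 3.14, 3.14, 3.14].

### API

Orientations are given as a unit quaternion [w, x, y, z].
In Python, from rig import manip gives the robot as it stands.
- The arm moves only by the shell command python3 -m pendant 'ROWS' [FORCE]. ROWS is JSON, a list of rows, each an object of numbers: "dx", "dy", "dz": the shift along the tool's x, y, z in m; "rx", "ry", "rz": the turn, a rotation vector about the tool's x, y, z in degrees; "hand": the finger opening in m, from 0 to 0.0854. In form: [{"dx": .., "dy": .., "dz": .., "rx": .., "ry": .., "rz": .., "hand": ..}, ...]. A call has 1 to 12 rows; each row shifts and turns the commanded pose from where the row before left it, along the tool's axes as they then stand; what a row does not reach is not made up. A row lasts 1/12 s, in which the tool goes at most 41.7 mm and 7.16 degrees, less where a joint would pass 70% of its speed; a pose out of reach is approached as far as the arm can. A call is refused whole if a number of a shift passes 0.0417 or a number of a turn 7.16, either way. A call with a gripper value outside its range is refused whole. The fingers move at their own pace and stop on an object; FORCE is the grip in N (left out, the last holds). Time passes only in rows, so rows that do not move let the fingers close. It gives the time, the measured TCP pose, the force, the opening and the grip force at its end, in the units of the state.
- manip.get_state(): the state, without advancing time (a new reading comes with each control period).
- manip.get_image(name): name is "side" or "top" or "wrist"; returns a dict with "frame" (384x512x3 uint8, red, green, blue), "fx", "fy", "cx", "cy" (pixels), "position" and "attitude" of the camera in the world; the wrist camera has in their place "mount" (4x4, takes a point from camera to tool coordinates, whose origin is the TCP and whose axes are the flange's). Camera axes: x right, y up, looking along -z (the intrinsics and any distortion apply to the point x, -y, -z); pixel columns grow to the right and rows downward; lengths in m; the calibration is good to about 2 mm. The wrist camera is an equidistant fisheye: a pixel r from the principal point sees the ray r / f radians off the axis. A picture is of the moment at which its call begins: read the wrist's pose just before it. There is no depth.
- manip.sign_off(): hands the job in; it is judged then, once.
The state is a dict: "clock": time; "qpos": joint angles; "qd": joint speeds; "effort": joint torques, N m; "position": TCP position; "ee_rot": TCP orientation; "contact_force": force on the tool from outside, world axes, zero at the start; "moment": the same for the moment, N m; "width": finger opening in m; "gripper_force": force on a finger pad.
Only numpy, scipy, OpenCV 4.12 (cv2) and the standard library are available. Lean on these libraries where they do the work, as an engineer would, in place of code of your own. Each camera call takes 0.05 s, during which the arm holds its last target. There are 200 camera calls.

## Working session

There is one attempt and no reset: what is moved stays moved. The work goes in short steps, Python scripts to look and compute and a shell command to move; the robot and the scene stay as the last step left them, time stands still between calls to the robot, and variables do not carry over. Pictures are saved under pics/ and viewed, at most 14 in all, crops included, and the job is handed in when it is done.

```bash
mkdir -p pics; ls; cat > h.py <<'E'
import numpy as np, cv2
from rig import manip
from scipy.spatial.transform import Rotation as R
def rot(q): return R.from_quat([q[1],q[2],q[3],q[0]]).as_matrix()
def snap(n,fn):
    s=manip.get_state(); im=manip.get_image(n)
    cv2.imwrite('pics/'+fn+'.png',im['frame'][:,:,::-1])
    d={k:np.array(v) for k,v in im.items() if k!='frame'}
    if n=='wrist': d['p']=np.array(s['position']); d['q']=np.array(s['ee_rot'])
    np.savez('pics/'+fn+'.npz',frame=im['frame'],**d); return im
def att(a):
    a=np.array(a); return rot(a) if a.size==4 else a.reshape(3,3)
def ray(fn,u,v):
    d=np.load('pics/'+fn+'.npz'); x=(u-d['cx'])/d['fx']; y=(v-d['cy'])/d['fy']
    if 'mount' in d:
        r=np.hypot(x,y); k=np.sin(r)/r if r>1e-9 else 1
        c=np.array([x*k,-y*k,-np.cos(r)]); M=d['mount']; T=rot(d['q'])
        return T@M[:3,3]+d['p'], T@M[:3,:3]@c
    return d['position'], att(d['attitude'])@np.array([x,-y,-1])
def pt(fn,u,v,z):
    o,r=ray(fn,u,v); return (o+r*(z-o[2])/r[2]).round(4)
E
python3 - <<'E'
from h import *
for n in ('top','side','wrist'):
    im=snap(n,n+'0'); print({k:v for k,v in im.items() if k!='frame'})
a=[cv2.imread(f'pics/{n}0.png') for n in ('top','side')]
cv2.imwrite('pics/t.png',cv2.resize(a[0],(800,600),interpolation=cv2.INTER_CUBIC))
print(manip.get_state(), manip.grasp_offset)
E
```

```text
pics
{'fx': 429.7208294101149, 'fy': 429.7208294101149, 'cx': 253.01276938817728, 'cy': 194.402590955882, 'position': array([ 0.44094139, -0.02520369,  1.47197692]), 'attitude': array([-0.70484347, -0.01838206,  0.02445299,  0.70870293])}
{'fx': 495.18542546963744, 'fy': 495.18542546963744, 'cx': 262.36975205536623, 'cy': 192.46010590828683, 'position': array([-0.02368903, -1.18506585,  0.82795336]), 'attitude': array([ 0.85319374,  0.47165092, -0.10159878, -0.19820075])}
{'fx': 297.3186396354542, 'fy': 297.3186396354542, 'cx': 259.69601675499274, 'cy': 199.2963151378795, 'mount': array([[ 3.98328782e-04,  9.49504134e-01,  3.13754268e-01,
         7.94696487e-02],
       [ 9.99999918e-01, -3.54185788e-04, -1.97695732e-04,
        -1.09240095e-03],
       [-7.65856126e-05,  3.13754321e-01, -9.49504197e-01,
        -1.42356968e-01],
       [ 0.00000000e+00,  0.00000000e+00,  0.00000000e+00,
         1.00000000e+00]])}
{'clock': 0.15, 'qpos': array([ 1.07697900e+00,  2.76448340e-01,  1.50584968e+00, -8.51405945e-06,
        1.36070614e+00, -1.21010278e-01]), 'qd': array([ 0.00016903, -0.00192908, -0.00520599,  0.00075658, -0.0003988 ,
       -0.00029807]), 'effort': array([ 1.74577608e-04, -4.17145264e+01, -2.46032864e+01, -2.59903991e-04,
        7.69433129e-03, -1.36551293e-06]), 'position': array([0.20925484, 0.53514164, 0.23063629]), 'ee_rot': array([-2.09589355e-04,  1.85325005e-01,  9.82677030e-01, -6.73926104e-04]), 'contact_force': array([-0.85183486,  0.48476725,  0.41825165]), 'moment': array([-0.00336642,  0.00450028,  0.03179037]), 'gripper_force': 0.0, 'width': 0.08539513710453249} -0.0187
```

View pics/t.png

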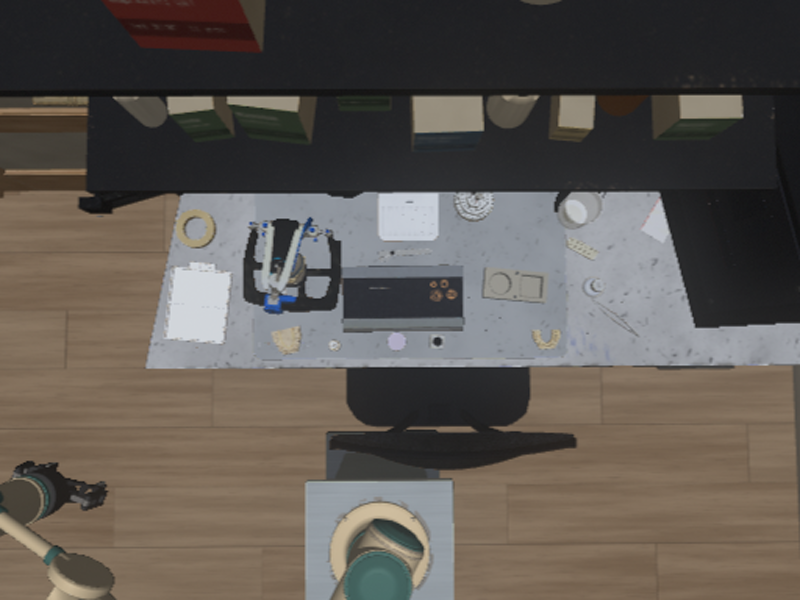

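View pics/side0.png

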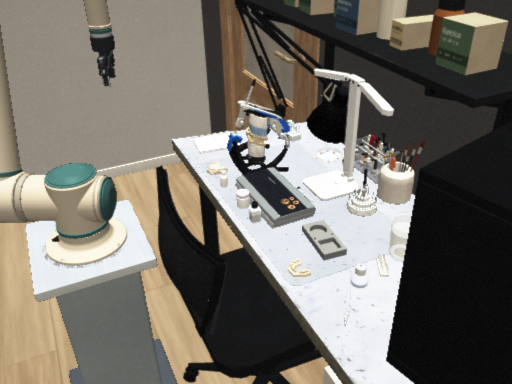

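The top view (800x600) shows the tray at about (198,303) with its tab on the far side, the upper jaw at (287,340) and the dropper at (334,345). The jar is at (397,341), the square bottle at (437,341), the lower jaw at (546,339), the rack at (515,285) and the burner at (595,287). I'll enlarge two crops to measure.

```bash
python3 - <<'E'
import cv2
a=cv2.imread('pics/top0.png')
b=cv2.resize(a[155:240,90:235],None,fx=5.5,fy=5.5,interpolation=cv2.INTER_CUBIC)
c=cv2.resize(a[160:240,240:400],None,fx=5,fy=5,interpolation=cv2.INTER_CUBIC)
cv2.imwrite('pics/c1.png',b);cv2.imwrite('pics/c2.png',c)
E
```

```text
(no output)
```

View pics/c1.png

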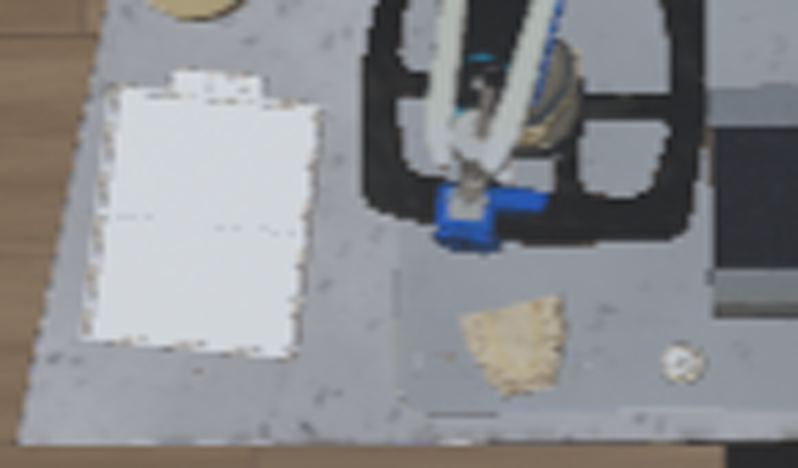

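View pics/c2.png

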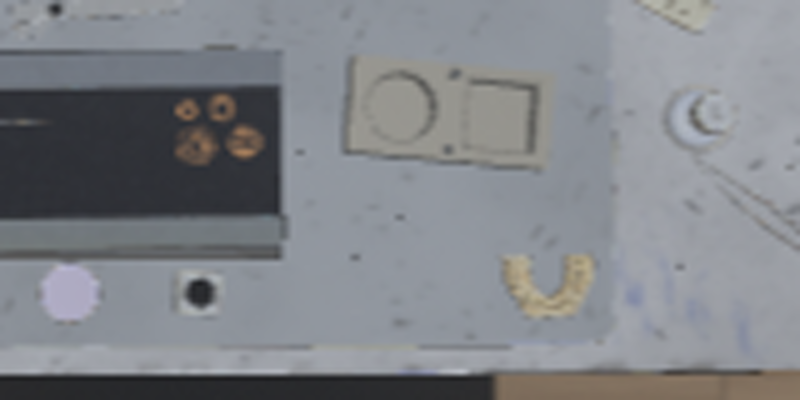

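Crop 1 shows the tray corners at (112,85), (320,104), (292,356) and (82,338). The upper jaw heels are at (462,316) and (560,297), its front teeth at (515,392), and the dropper at (682,363). Crop 2 shows the rack corners at (352,56), (550,73), (543,168) and (345,150). The cap is at (200,292), the jar at (70,292), the lower jaw heels at (503,257) and (594,257), and its front at (549,317).

```bash
python3 - <<'E'
from h import *
def P(c,U,V,z):
    s,ox,oy=((5.5,90,155),(5,240,160))[c-1]
    return pt('top0',(U+.5)/s-.5+ox,(V+.5)/s-.5+oy,z)
def rect(c,pts,z):
    p=np.array([P(c,*q,z)[:2] for q in pts]); print(p.mean(0),[np.linalg.norm(p[i]-p[(i+1)%4]).round(4) for i in range(4)],
     [np.degrees(np.arctan2(*(p[(i+1)%4]-p[i])[::-1])).round(1) for i in range(4)])
print('tray');rect(1,[(112,85),(320,104),(292,356),(82,338)],.01)
print('rack');rect(2,[(352,56),(550,73),(543,168),(345,150)],.02)
print('wells',P(2,400,107,.02),P(2,502,116,.02))
for n,c,U,V,z in [('uj h1',1,462,316,.018),('uj h2',1,560,297,.018),('uj front',1,515,393,.012),('drop spout',1,682,362,.06),('drop body',1,682,363,.034),('cap',2,200,292,.062),('sq body',2,199,293,.044),('jar',2,70,292,.049),('lj h1',2,503,257,.012),('lj h2',2,594,257,.012),('lj f',2,549,317,.012),('burner',2,712,114,.059)]: print(n,P(c,U,V,z))
s=manip.get_state(); T=rot(s['ee_rot']); print(T.round(3))
E
```

```text
tray
[0.530975 0.393   ] [np.float64(0.1294), np.float64(0.1568), np.float64(0.1297), np.float64(0.1575)] [np.float64(-95.5), np.float64(174.2), np.float64(84.8), np.float64(-5.9)]
rack
[ 0.57005 -0.2966 ] [np.float64(0.1353), np.float64(0.065), np.float64(0.1349), np.float64(0.0644)] [np.float64(-95.2), np.float64(174.6), np.float64(84.5), np.float64(-5.1)]
wells [ 0.5734 -0.2643  0.02  ] [ 0.5669 -0.3336  0.02  ]
uj h1 [0.4708 0.2305 0.018 ]
uj h2 [0.4822 0.1705 0.018 ]
uj front [0.4234 0.1988 0.012 ]
drop spout [0.4418 0.0921 0.06  ]
drop body [0.4413 0.0943 0.034 ]
cap [ 0.4485 -0.1243  0.062 ]
sq body [ 0.4479 -0.1249  0.044 ]
jar [ 0.449  -0.0392  0.049 ]
lj h1 [ 0.4714 -0.3343  0.012 ]
lj h2 [ 0.471  -0.3963  0.012 ]
lj f [ 0.4305 -0.3648  0.012 ]
burner [ 0.5642 -0.4645  0.059 ]
[[-0.931  0.364 -0.001]
 [ 0.364  0.931 -0.001]
 [ 0.    -0.001 -1.   ]]
```

Sizes check out: tray 157x130, rack 135x65, jaw spans 61 and 62 mm. Next I move above the upper jaw for a wrist look.

```bash
cat >> h.py <<'E'
def go(x,y,z,yaw):
    "needed motion: turn first (deg about tool z), then shift in tool axes; yaw = world angle of tool y"
    s=manip.get_state(); T=rot(s['ee_rot']); p=np.array(s['position'])
    cur=np.degrees(np.arctan2(T[1,1],T[0,1])); d=(yaw-cur+180)%360-180
    a=np.radians(yaw); Y=np.array([np.cos(a),np.sin(a),0]); Z=np.array([0,0,-1.]); X=np.cross(Y,Z)
    D=np.array([x,y,z])-p
    tz=np.degrees(np.arccos(-T[2,2]))
    print('t',round(s['clock'],2),'p',p.round(4),'yaw',round(cur,2),'tilt',round(tz,2),'w',round(s['width'],4),'gf',round(s['gripper_force'],1),'F',np.round(s['contact_force'],1),'q6',round(s['qpos'][5],2))
    print('  rz',round(-d,2),'dx,dy,dz',(D@X).round(4),(D@Y).round(4),(D@Z).round(4))
def crop(fn,u0,v0,u1,v1,k,out):
    a=cv2.imread('pics/'+fn+'.png')[v0:v1,u0:u1]; cv2.imwrite('pics/'+out+'.png',cv2.resize(a,None,fx=k,fy=k,interpolation=cv2.INTER_CUBIC))
E
python3 -m pendant '[{"rz":-6.4},{"rz":-6.4},{"rz":-6.4},{"rz":-6.4},{"rz":-6.4},{"dx":-0.0096,"dy":-0.0359,"dz":0.0031},{"dx":-0.0096,"dy":-0.0359,"dz":0.0031},{"dx":-0.0096,"dy":-0.0359,"dz":0.0031},{"dx":-0.0096,"dy":-0.0359,"dz":0.0031},{"dx":-0.0096,"dy":-0.0359,"dz":0.0031},{"dx":-0.0096,"dy":-0.0359,"dz":0.0031},{"dx":-0.0096,"dy":-0.0359,"dz":0.0031}]' 60
python3 -m pendant '[{"dx":-0.0096,"dy":-0.0359,"dz":0.0031},{"dx":-0.0096,"dy":-0.0359,"dz":0.0031},{"dx":-0.0096,"dy":-0.0359,"dz":0.0031},{},{}]'
python3 -c "
from h import *
snap('wrist','w1');go(.37,.2,.2,100.8);crop('w1',0,0,512,384,1.5,'w1b')"
```

```text
t 0.2 p [0.2093 0.5352 0.2308] yaw 68.64 tilt 0.06 w 0.0855 gf 0.0 F [-0.6  0.1  0.9] q6 -0.12
  rz -32.16 dx,dy,dz -0.095 -0.3594 0.0308invalid input
invalid input
```

View pics/w1b.png

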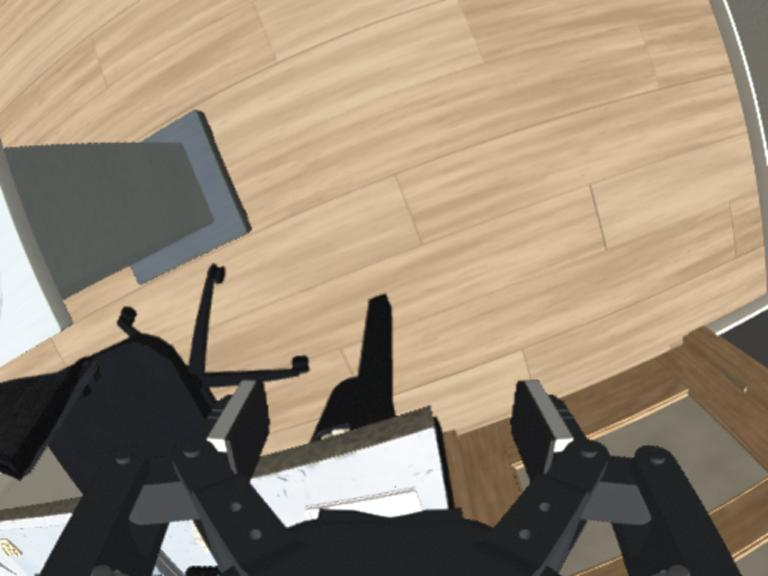

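The wrist view shows the fingers at the bottom, with image up towards the base, but the rows were refused. I'll retry with all keys given.

```bash
python3 -m pendant '[{"dx":0,"dy":0,"dz":0,"rx":0,"ry":0,"rz":-6.4,"hand":0.0854}]' 60; python3 -m pendant '[{"rz":-6.4,"hand":0.0854}]'; python3 -m pendant '[{"dx":0,"dy":0,"dz":0,"rx":0,"ry":0,"rz":-6.4}]'
```

```text
clock: 0.28
position: [0.2093, 0.5353, 0.2309]
ee_rot: [-0.0, 0.129, 0.992, -0.0]
contact_force: [-0.1, 0.1, -0.8]
width: 0.085
gripper_force: 0.0invalid input
invalid input
```

```bash
python3 -m pendant '[{"dx":0,"dy":0,"dz":0,"rx":0,"ry":0,"rz":-6.4,"hand":0.0854},{"dx":0,"dy":0,"dz":0,"rx":0,"ry":0,"rz":-6.4,"hand":0.0854},{"dx":0,"dy":0,"dz":0,"rx":0,"ry":0,"rz":-6.4,"hand":0.0854},{"dx":0,"dy":0,"dz":0,"rx":0,"ry":0,"rz":-6.4,"hand":0.0854},{"dx":-0.0096,"dy":-0.0359,"dz":0.0031,"rx":0,"ry":0,"rz":0,"hand":0.0854},{"dx":-0.0096,"dy":-0.0359,"dz":0.0031,"rx":0,"ry":0,"rz":0,"hand":0.0854},{"dx":-0.0096,"dy":-0.0359,"dz":0.0031,"rx":0,"ry":0,"rz":0,"hand":0.0854},{"dx":-0.0096,"dy":-0.0359,"dz":0.0031,"rx":0,"ry":0,"rz":0,"hand":0.0854},{"dx":-0.0096,"dy":-0.0359,"dz":0.0031,"rx":0,"ry":0,"rz":0,"hand":0.0854},{"dx":-0.0096,"dy":-0.0359,"dz":0.0031,"rx":0,"ry":0,"rz":0,"hand":0.0854},{"dx":-0.0096,"dy":-0.0359,"dz":0.0031,"rx":0,"ry":0,"rz":0,"hand":0.0854},{"dx":-0.0096,"dy":-0.0359,"dz":0.0031,"rx":0,"ry":0,"rz":0,"hand":0.0854}]' 60
python3 -m pendant '[{"dx":-0.0096,"dy":-0.0359,"dz":0.0031,"rx":0,"ry":0,"rz":0,"hand":0.0854},{"dx":-0.0096,"dy":-0.0359,"dz":0.0031,"rx":0,"ry":0,"rz":0,"hand":0.0854},{"dx":0,"dy":0,"dz":0,"rx":0,"ry":0,"rz":0,"hand":0.0854},{"dx":0,"dy":0,"dz":0,"rx":0,"ry":0,"rz":0,"hand":0.0854}]'
python3 -c "
from h import *
snap('wrist','w1');go(.37,.2,.2,100.8);crop('w1',0,0,512,384,1.5,'w1b')"
```

```text
clock: 1.28
position: [0.3382, 0.2658, 0.2064]
ee_rot: [0.0, -0.093, 0.996, 0.0]
contact_force: [0.8, 1.4, 0.3]
width: 0.0854
gripper_force: 0.0
clock: 1.62
position: [0.3706, 0.1988, 0.2001]
ee_rot: [-0.0, -0.09, 0.996, 0.0]
contact_force: [0.4, -0.5, 0.2]
width: 0.0855
gripper_force: 0.0
t 1.67 p [0.3701 0.2    0.2002] yaw 100.49 tilt 0.05 w 0.0854 gf 0.0 F [ 0.2  1.1 -0.1] q6 -1.43
  rz -0.31 dx,dy,dz 0.0001 0.0 0.0002
```

View pics/w1b.png

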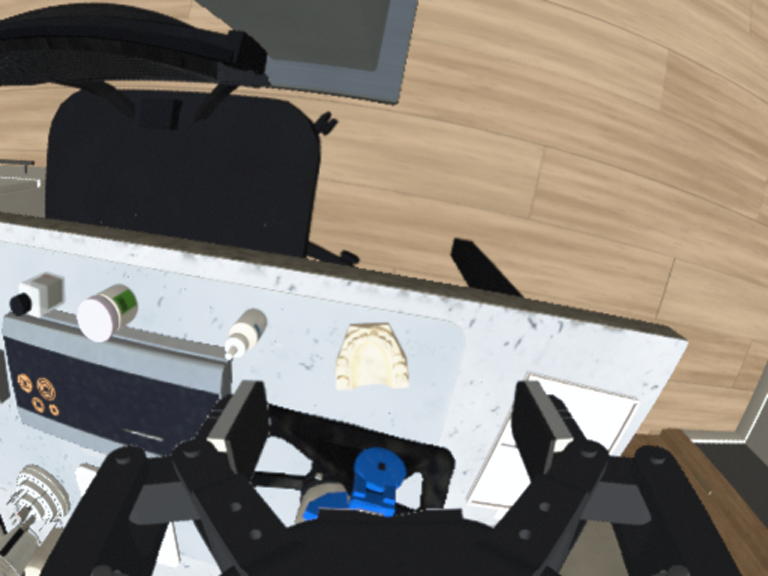

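The jaw's heels are at (336,389) and (408,389) and its front bottom edge at (350,323)–(392,322). The articulator's blue knob is around (380,450).

```bash
python3 -c "
from h import *
P=lambda u,v,z: pt('w1',(u+.5)/1.5-.5,(v+.5)/1.5-.5,z)
for u,v,z in [(336,389,.005),(408,389,.005),(336,389,.015),(408,389,.015),(350,324,0),(392,322,0),(380,448,.12),(380,448,.2),(380,448,.28)]: print(u,v,P(u,v,z))
print('tray near-right etc',P(635,403,.01),P(470,502,.01),P(527,374,.01))
print('dropper spout',P(231,354,.068),'cap',P(20,303,.062),'dropper base',P(262,318,0))
"

```

```text
336 389 [0.491  0.1718 0.005 ]
408 389 [0.4794 0.2334 0.005 ]
336 389 [0.4851 0.1721 0.015 ]
408 389 [0.4738 0.2319 0.015 ]
350 324 [0.4304 0.1749 0.    ]
392 322 [0.4224 0.2087 0.    ]
380 448 [0.4604 0.2076 0.12  ]
380 448 [0.3999 0.1987 0.2   ]
380 448 [0.3394 0.1898 0.28  ]
tray near-right etc [0.4621 0.4585 0.01  ] [0.5998 0.3226 0.01  ] [0.4459 0.3324 0.01  ]
dropper spout [0.4418 0.0956 0.068 ] cap [ 0.4448 -0.1179  0.062 ] dropper base [ 0.4391  0.1003 -0.    ]
```

Combining both views, the blue knob is low (z≈0.07) with its near edge at x≈0.50. I'll grasp with a 14° tilt of the body towards the base to stay clear of it.

```bash
cat >> h.py <<'E'
def rel(x,y,z,yaw,tilt=0):
    "shift in axes of the target attitude (tilt deg = body leaned to +tool x)"
    s=manip.get_state(); T=rot(s['ee_rot']); p=np.array(s['position'])
    a=np.radians(yaw); Y=np.array([np.cos(a),np.sin(a),0]); Z=np.array([0,0,-1.]); 
    Tt=np.column_stack([np.cross(Y,Z),Y,Z])@R.from_euler('y',-tilt,degrees=True).as_matrix()
    print('t',round(s['clock'],2),'p',p.round(4),'w',round(s['width'],4),'gf',round(s['gripper_force'],1),'F',np.round(s['contact_force'],1),'q',np.round(s['qpos'],2))
    print('  turn(rotvec tool)',R.from_matrix(T.T@Tt).as_rotvec(degrees=True).round(2),'dxyz',((np.array([x,y,z])-p)@Tt).round(4))
E
python3 -c "
from h import *
rel(.465,.201,.06,100.7,14);rel(.465,.201,0,100.7,14)"
```

```text
t 1.67 p [0.3701 0.2    0.2002] w 0.0854 gf 0.0 F [ 0.2  1.1 -0.1] q [ 0.33  0.06  1.86  0.    1.22 -1.43]
  turn(rotvec tool) [  0.02 -14.03  -0.21] dxyz [-0.0567 -0.0166  0.1587]
t 1.67 p [0.3701 0.2    0.2002] w 0.0854 gf 0.0 F [ 0.2  1.1 -0.1] q [ 0.33  0.06  1.86  0.    1.22 -1.43]
  turn(rotvec tool) [  0.02 -14.03  -0.21] dxyz [-0.0422 -0.0166  0.2169]
```

```bash
python3 -m pendant '[{"dx":0,"dy":0,"dz":0,"rx":0,"ry":-7,"rz":-0.1,"hand":0.0854},{"dx":0,"dy":0,"dz":0,"rx":0,"ry":-7,"rz":-0.1,"hand":0.0854},{"dx":-0.0113,"dy":-0.0033,"dz":0.0317,"rx":0,"ry":0,"rz":0,"hand":0.0854},{"dx":-0.0113,"dy":-0.0033,"dz":0.0317,"rx":0,"ry":0,"rz":0,"hand":0.0854},{"dx":-0.0113,"dy":-0.0033,"dz":0.0317,"rx":0,"ry":0,"rz":0,"hand":0.0854},{"dx":-0.0113,"dy":-0.0033,"dz":0.0317,"rx":0,"ry":0,"rz":0,"hand":0.0854},{"dx":-0.0113,"dy":-0.0033,"dz":0.0317,"rx":0,"ry":0,"rz":0,"hand":0.0854},{"dx":0,"dy":0,"dz":0,"rx":0,"ry":0,"rz":0,"hand":0.0854},{"dx":0,"dy":0,"dz":0,"rx":0,"ry":0,"rz":0,"hand":0.0854}]'
python3 -c "
from h import *
rel(.465,.201,0,100.7,14);snap('wrist','w2');crop('w2',100,190,420,384,2.4,'w2b')"
```

```text
clock: 2.42
position: [0.4635, 0.2028, 0.0585]
ee_rot: [0.119, -0.095, 0.988, 0.011]
contact_force: [0.2, 0.0, 1.3]
width: 0.0854
gripper_force: 0.0
t 2.42 p [0.4635 0.2028 0.0585] w 0.0854 gf 0.0 F [0.2 0.  1.3] q [ 0.29  0.25  2.09 -0.05  0.57 -1.43]
  turn(rotvec tool) [ 0.04 -0.27  0.23] dxyz [ 0.013 -0.002  0.057]
```

View pics/w2b.png

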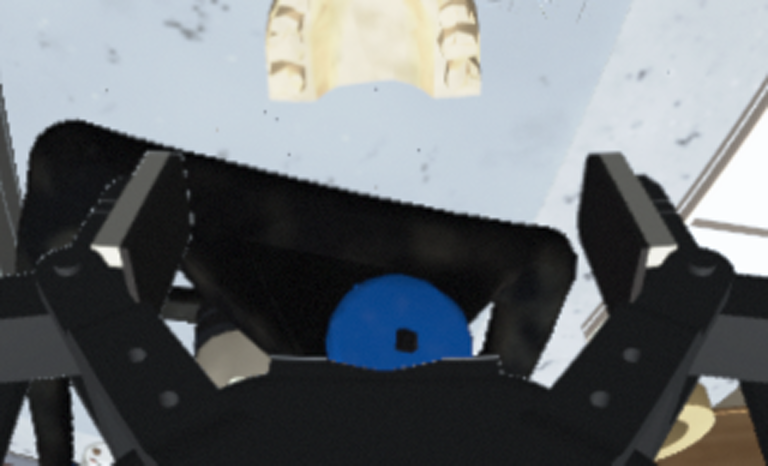

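The jaw is centred between the fingers (374 against 385) and the blue knob is clear of them. I'll descend.

```bash
python3 -m pendant '[{"dx":0.0033,"dy":-0.0005,"dz":0.0143,"rx":0,"ry":0,"rz":0,"hand":0.0854},{"dx":0.0033,"dy":-0.0005,"dz":0.0143,"rx":0,"ry":0,"rz":0,"hand":0.0854},{"dx":0.0033,"dy":-0.0005,"dz":0.0143,"rx":0,"ry":0,"rz":0,"hand":0.0854},{"dx":0.0031,"dy":-0.0005,"dz":0.0141,"rx":0,"ry":0,"rz":0,"hand":0.0854},{"dx":0,"dy":0,"dz":0,"rx":0,"ry":0,"rz":0,"hand":0.0854},{"dx":0,"dy":0,"dz":0,"rx":0,"ry":0,"rz":0,"hand":0.0854}]'
python3 -c "
from h import *
for U in (268,481): print(pt('w2',(U+.5)/2.4-.5+100,(97.5)/2.4-.5+190,.005),pt('w2',(U+.5)/2.4-.5+100,(97.5)/2.4-.5+190,.012))
rel(.465,.201,0,100.7,14)"
```

```text
clock: 2.97
position: [0.4658, 0.2006, 0.003]
ee_rot: [0.122, -0.094, 0.988, 0.012]
contact_force: [0.7, -0.8, 0.4]
width: 0.0858
gripper_force: 0.0
[0.4932 0.1705 0.005 ] [0.4876 0.1709 0.012 ]
[0.4807 0.235  0.005 ] [0.4755 0.2328 0.012 ]
t 2.97 p [0.4658 0.2006 0.003 ] w 0.0858 gf 0.0 F [ 0.7 -0.8  0.4] q [ 0.29  0.34  2.16 -0.06  0.4  -1.42]
  turn(rotvec tool) [0.04 0.06 0.2 ] dxyz [0.0014 0.0005 0.0027]
```

```bash
python3 -m pendant '[{"dx":0.0005,"dy":0,"dz":0.002,"rx":0,"ry":0,"rz":0,"hand":0.0854},{"dx":0,"dy":0,"dz":0,"rx":0,"ry":0,"rz":0,"hand":0.066},{"dx":0,"dy":0,"dz":0,"rx":0,"ry":0,"rz":0,"hand":0.04},{"dx":0,"dy":0,"dz":0,"rx":0,"ry":0,"rz":0,"hand":0.04},{"dx":0,"dy":0,"dz":0,"rx":0,"ry":0,"rz":0,"hand":0.04},{"dx":0,"dy":0,"dz":0,"rx":0,"ry":0,"rz":0,"hand":0.04},{"dx":0,"dy":0,"dz":0,"rx":0,"ry":0,"rz":0,"hand":0.04},{"dx":0,"dy":0,"dz":0,"rx":0,"ry":0,"rz":0,"hand":0.04}]' 50
python3 -c "
from h import *
rel(.465,.201,.05,100.7,14)"
```

```text
clock: 3.63
position: [0.4666, 0.2003, 0.0014]
ee_rot: [0.123, -0.094, 0.988, 0.012]
contact_force: [-5.2, -0.3, 13.0]
width: 0.0581
gripper_force: 50.6
t 3.63 p [0.4666 0.2003 0.0014] w 0.0581 gf 50.6 F [-5.2 -0.3 13. ] q [ 0.29  0.35  2.16 -0.06  0.39 -1.42]
  turn(rotvec tool) [0.04 0.15 0.14] dxyz [-0.0103  0.001  -0.0475]
```

```bash
python3 -m pendant '[{"dx":-0.005,"dy":0,"dz":-0.02,"rx":0,"ry":0,"rz":0,"hand":0.04},{"dx":-0.005,"dy":0,"dz":-0.025,"rx":0,"ry":0,"rz":0,"hand":0.04},{"dx":-0.005,"dy":0,"dz":-0.035,"rx":0,"ry":0,"rz":0,"hand":0.04},{"dx":-0.005,"dy":0,"dz":-0.035,"rx":0,"ry":0,"rz":0,"hand":0.04},{"dx":0,"dy":0,"dz":0,"rx":0,"ry":0,"rz":0,"hand":0.04},{"dx":0,"dy":0,"dz":0,"rx":0,"ry":0,"rz":0,"hand":0.04}]'
python3 -c "
from h import *
rel(.45,.388,.12,84.5,14)
import numpy as np"
```

```text
clock: 4.13
position: [0.4592, 0.1988, 0.1186]
ee_rot: [0.124, -0.094, 0.988, 0.012]
contact_force: [0.3, 0.5, -2.0]
width: 0.0585
gripper_force: 54.3
t 4.13 p [0.4592 0.1988 0.1186] w 0.0585 gf 54.3 F [ 0.3  0.5 -2. ] q [ 0.29  0.15  2.02 -0.04  0.72 -1.45]
  turn(rotvec tool) [ 4.01  0.32 15.84] dxyz [ 0.0262  0.1874 -0.0079]
```

```bash
python3 -m pendant '[{"dx":0,"dy":0,"dz":0,"rx":1.34,"ry":0.1,"rz":5.28,"hand":0.04},{"dx":0,"dy":0,"dz":0,"rx":1.34,"ry":0.1,"rz":5.28,"hand":0.04},{"dx":0,"dy":0,"dz":0,"rx":1.34,"ry":0.1,"rz":5.28,"hand":0.04},{"dx":0.0044,"dy":0.0312,"dz":-0.0013,"rx":0,"ry":0,"rz":0,"hand":0.04},{"dx":0.0044,"dy":0.0312,"dz":-0.0013,"rx":0,"ry":0,"rz":0,"hand":0.04},{"dx":0.0044,"dy":0.0312,"dz":-0.0013,"rx":0,"ry":0,"rz":0,"hand":0.04},{"dx":0.0044,"dy":0.0312,"dz":-0.0013,"rx":0,"ry":0,"rz":0,"hand":0.04},{"dx":0.0044,"dy":0.0312,"dz":-0.0013,"rx":0,"ry":0,"rz":0,"hand":0.04},{"dx":0.0044,"dy":0.0312,"dz":-0.0013,"rx":0,"ry":0,"rz":0,"hand":0.04},{"dx":0,"dy":0,"dz":0,"rx":0,"ry":0,"rz":0,"hand":0.04},{"dx":0,"dy":0,"dz":0,"rx":0,"ry":0,"rz":0,"hand":0.04}]'
python3 -c "
from h import *
rel(.58,.3885,.10,84.5,14);snap('wrist','w3');crop('w3',0,0,512,384,1.5,'w3b')"
```

```text
clock: 5.05
position: [0.4473, 0.3881, 0.1145]
ee_rot: [0.118, 0.046, 0.992, -0.008]
contact_force: [-1.0, -0.6, -1.5]
width: 0.0582
gripper_force: 54.3
t 5.05 p [0.4473 0.3881 0.1145] w 0.0582 gf 54.3 F [-1.  -0.6 -1.5] q [ 0.7   0.32  1.78 -0.22  0.89 -0.65]
  turn(rotvec tool) [-0.25 -0.45  0.2 ] dxyz [-0.1246  0.0131  0.046 ]
```

View pics/w3b.png

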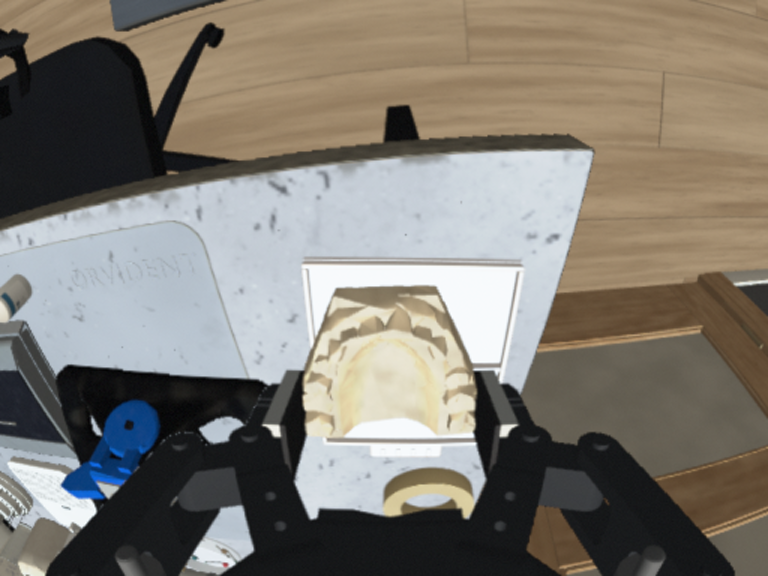

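The jaw is held well. The tray's near corners are at (304,259) and (523,262), the far ones at about (325,441) and (475,440), and the rib's right end at (503,366). I'll refine the tray pose.

```bash
python3 -c "
from h import *
P=lambda u,v,z: pt('w3',(u+.5)/1.5-.5,(v+.5)/1.5-.5,z)
for u,v in [(304,259),(523,262),(325,441),(475,440),(503,366)]: print(u,v,P(u,v,.01))
"

```

```text
304 259 [0.4439 0.3376 0.01  ]
523 262 [0.4568 0.4628 0.01  ]
325 441 [0.5997 0.3214 0.01  ]
475 440 [0.6096 0.4377 0.01  ]
503 366 [0.5346 0.4545 0.01  ]
```

```bash
python3 -m pendant '[{"dx":-0.0312,"dy":0.0033,"dz":0.0115,"rx":-0.06,"ry":-0.1,"rz":0.05,"hand":0.04},{"dx":-0.0312,"dy":0.0033,"dz":0.0115,"rx":-0.06,"ry":-0.1,"rz":0.05,"hand":0.04},{"dx":-0.0312,"dy":0.0033,"dz":0.0115,"rx":-0.06,"ry":-0.1,"rz":0.05,"hand":0.04},{"dx":-0.0312,"dy":0.0033,"dz":0.0115,"rx":-0.06,"ry":-0.1,"rz":0.05,"hand":0.04},{"dx":0.0056,"dy":0,"dz":0.0227,"rx":0,"ry":0,"rz":0,"hand":0.04},{"dx":0.0056,"dy":0,"dz":0.0227,"rx":0,"ry":0,"rz":0,"hand":0.04},{"dx":0.0056,"dy":0,"dz":0.0227,"rx":0,"ry":0,"rz":0,"hand":0.04},{"dx":0,"dy":0,"dz":0,"rx":0,"ry":0,"rz":0,"hand":0.04},{"dx":0,"dy":0,"dz":0,"rx":0,"ry":0,"rz":0,"hand":0.04}]'
python3 -c "
from h import *
rel(.58,.3885,.006,84.5,14)"
```

```text
clock: 5.85
position: [0.5802, 0.3853, 0.0298]
ee_rot: [0.12, 0.049, 0.991, -0.007]
contact_force: [0.2, -0.6, -2.0]
width: 0.0581
gripper_force: 54.3
t 5.85 p [0.5802 0.3853 0.0298] w 0.0581 gf 54.3 F [ 0.2 -0.6 -2. ] q [ 0.56  0.54  1.66 -0.22  0.77 -0.76]
  turn(rotvec tool) [-0.12 -0.14 -0.2 ] dxyz [0.0062 0.0032 0.023 ]
```

```bash
python3 -m pendant '[{"dx":0.0031,"dy":0.0016,"dz":0.0115,"rx":0,"ry":0,"rz":0,"hand":0.04},{"dx":0.0029,"dy":0.0016,"dz":0.0108,"rx":0,"ry":0,"rz":0,"hand":0.04},{"dx":0,"dy":0,"dz":0,"rx":0,"ry":0,"rz":0,"hand":0.04},{"dx":0,"dy":0,"dz":0,"rx":0,"ry":0,"rz":0,"hand":0.04}]'
python3 -m pendant '[{"dx":0,"dy":0,"dz":0,"rx":0,"ry":0,"rz":0,"hand":0.074},{"dx":0,"dy":0,"dz":0,"rx":0,"ry":0,"rz":0,"hand":0.074},{"dx":0,"dy":0,"dz":0,"rx":0,"ry":0,"rz":0,"hand":0.074},{"dx":0,"dy":0,"dz":0,"rx":0,"ry":0,"rz":0,"hand":0.074},{"dx":-0.0036,"dy":0,"dz":-0.0145,"rx":0,"ry":0,"rz":0,"hand":0.074},{"dx":-0.0072,"dy":0,"dz":-0.029,"rx":0,"ry":0,"rz":0,"hand":0.074},{"dx":-0.0085,"dy":0,"dz":-0.034,"rx":0,"ry":0,"rz":0,"hand":0.074},{"dx":-0.0085,"dy":0,"dz":-0.034,"rx":0,"ry":0,"rz":0,"hand":0.0854},{"dx":0.035,"dy":0,"dz":-0.01,"rx":0,"ry":0,"rz":0,"hand":0.0854},{"dx":0.035,"dy":0,"dz":-0.01,"rx":0,"ry":0,"rz":0,"hand":0.0854},{"dx":0.035,"dy":0,"dz":-0.01,"rx":0,"ry":0,"rz":0,"hand":0.0854},{"dx":0,"dy":0,"dz":0,"rx":0,"ry":0,"rz":0,"hand":0.0854}]'
python3 -c "
from h import *
rel(.38,.2,.18,89,0);snap('wrist','w4');crop('w4',130,120,450,330,2.4,'w4b')"
```

```text
clock: 6.18
position: [0.5812, 0.3911, 0.0087]
ee_rot: [0.122, 0.049, 0.991, -0.005]
contact_force: [0.6, 0.8, -0.8]
width: 0.058
gripper_force: 54.3
clock: 7.18
position: [0.4659, 0.4009, 0.1275]
ee_rot: [0.12, 0.048, 0.992, -0.005]
contact_force: [-0.7, -0.6, -0.9]
width: 0.0854
gripper_force: 0.0
t 7.18 p [0.4659 0.4009 0.1275] w 0.0854 gf 0.0 F [-0.7 -0.6 -0.9] q [ 0.7   0.34  1.72 -0.21  0.93 -0.66]
  turn(rotvec tool) [-0.5  13.83 -4.51] dxyz [ 0.0824 -0.2023 -0.0525]
```

View pics/w4b.png

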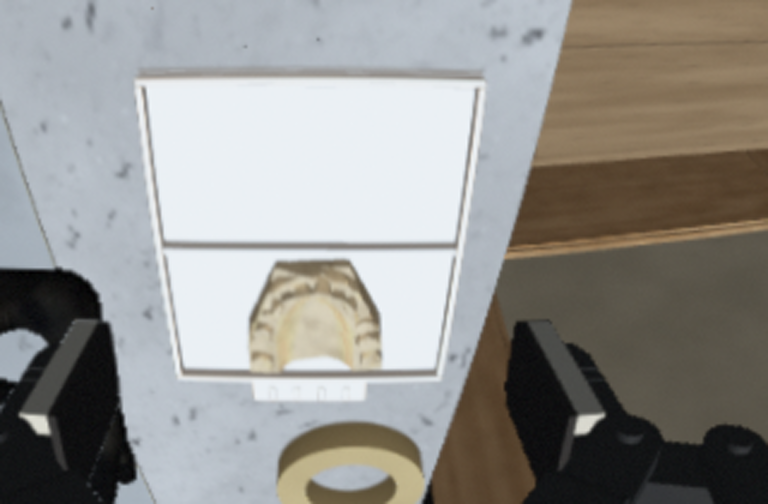

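The upper jaw lies in the tab-side bay with its heels at (250,370)–(381,369) and its front at (275,265)–(350,262). I'll check numerically that it clears the wall.

```bash
python3 -c "
from h import *
P=lambda u,v,z: pt('w4',(u+.5)/2.4-.5+130,(v+.5)/2.4-.5+120,z)
for n,u,v,z in [('hl',250,370,.012),('hr',381,368,.012),('fl',272,275,.003),('fr',352,275,.003),('front top',312,262,.02),('rib',310,243,.01),('wall',310,375,.01),('cornNL',137,78,.01),('cornNR',485,79,.01),('FL',180,378,.01),('FR',440,379,.01)]: print(n,P(u,v,z))
"

```

```text
hl [0.5981 0.3574 0.012 ]
hr [0.6028 0.4193 0.012 ]
fl [0.5484 0.3741 0.003 ]
fr [0.5518 0.409  0.003 ]
front top [0.5297 0.3935 0.02  ]
rib [0.5275 0.3929 0.01  ]
wall [0.6061 0.3852 0.01  ]
cornNL [0.4478 0.3372 0.01  ]
cornNR [0.4605 0.4637 0.01  ]
FL [0.6036 0.3216 0.01  ]
FR [0.6166 0.448  0.01  ]
```

The upper jaw lies fully inside its bay. On to the lower jaw.

```bash
python3 -m pendant '[{"dx":0,"dy":0,"dz":0,"rx":-0.2,"ry":6.9,"rz":-2.7,"hand":0.0854},{"dx":0,"dy":0,"dz":0,"rx":-0.2,"ry":6.9,"rz":-2.7,"hand":0.0854},{"dx":0.0284,"dy":-0.015,"dz":-0.0175,"rx":0,"ry":0,"rz":0,"hand":0.0854},{"dx":0.0284,"dy":-0.0345,"dz":-0.0175,"rx":0,"ry":0,"rz":0,"hand":0.0854},{"dx":0.0284,"dy":-0.0345,"dz":-0.0175,"rx":0,"ry":0,"rz":0,"hand":0.0854},{"dx":0,"dy":-0.04,"dz":0,"rx":0,"ry":0,"rz":0,"hand":0.0854},{"dx":0,"dy":-0.04,"dz":0,"rx":0,"ry":0,"rz":0,"hand":0.0854},{"dx":0,"dy":-0.04,"dz":0,"rx":0,"ry":0,"rz":0,"hand":0.0854},{"dx":0,"dy":-0.04,"dz":0,"rx":0,"ry":0,"rz":0,"hand":0.0854},{"dx":0,"dy":-0.04,"dz":0,"rx":0,"ry":0,"rz":0,"hand":0.0854},{"dx":0,"dy":-0.04,"dz":0,"rx":0,"ry":0,"rz":0,"hand":0.0854},{"dx":0,"dy":-0.04,"dz":0,"rx":0,"ry":0,"rz":0,"hand":0.0854}]'
python3 -m pendant '[{"dx":0,"dy":-0.04,"dz":0,"rx":0,"ry":0,"rz":0,"hand":0.0854},{"dx":0,"dy":-0.04,"dz":0,"rx":0,"ry":0,"rz":0,"hand":0.0854},{"dx":0,"dy":-0.04,"dz":0,"rx":0,"ry":0,"rz":0,"hand":0.0854},{"dx":0,"dy":-0.04,"dz":0,"rx":0,"ry":0,"rz":0,"hand":0.0854},{"dx":0,"dy":-0.04,"dz":0,"rx":0,"ry":0,"rz":0,"hand":0.0854},{"dx":0,"dy":-0.04,"dz":0,"rx":0,"ry":0,"rz":0,"hand":0.0854},{"dx":0,"dy":-0.04,"dz":0,"rx":0,"ry":0,"rz":0,"hand":0.0854},{"dx":0,"dy":-0.04,"dz":0,"rx":0,"ry":0,"rz":0,"hand":0.0854},{"dx":0,"dy":-0.04,"dz":0,"rx":0,"ry":0,"rz":0,"hand":0.0854},{"dx":0,"dy":-0.04,"dz":0,"rx":0,"ry":0,"rz":0,"hand":0.0854},{"dx":0,"dy":0,"dz":0,"rx":0,"ry":0,"rz":0,"hand":0.0854},{"dx":0,"dy":0,"dz":0,"rx":0,"ry":0,"rz":0,"hand":0.0854}]'
python3 -c "
from h import *
rel(.45,-.365,.1,90,0);snap('wrist','w5');crop('w5',0,0,512,384,1.5,'w5b')"
```

```text
clock: 8.23
position: [0.3928, 0.045, 0.1758]
ee_rot: [0.008, 0.004, 1.0, -0.002]
contact_force: [1.3, 0.4, 0.7]
width: 0.0852
gripper_force: 0.0
clock: 9.23
position: [0.3888, -0.3561, 0.176]
ee_rot: [0.007, 0.006, 1.0, -0.002]
contact_force: [-0.4, 0.9, 0.9]
width: 0.0852
gripper_force: 0.0
t 9.23 p [ 0.3888 -0.3561  0.176 ] w 0.0852 gf 0.0 F [-0.4  0.9  0.9] q [-0.88  0.24  1.71  0.01  1.19 -2.44]
  turn(rotvec tool) [-0.22  0.81 -0.64] dxyz [-0.0612 -0.0089  0.076 ]
```

View pics/w5b.png

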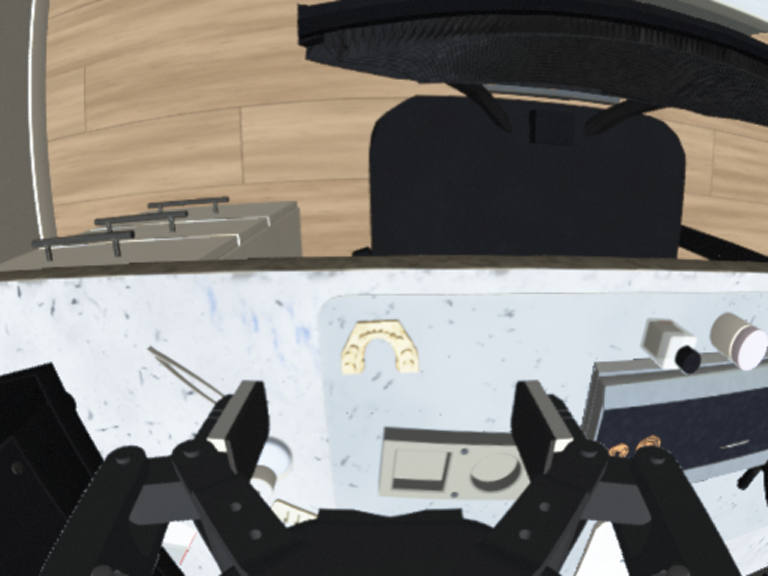

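Lower jaw: heels at (342,373) and (418,374), front edge at (358,320)–(403,321). Rack near edge at (385,437)–(525,440).

```bash
python3 -c "
from h import *
P=lambda u,v,z: pt('w5',(u+.5)/1.5-.5,(v+.5)/1.5-.5,z)
for n,u,v,z in [('h-',342,373,.006),('h+',418,374,.006),('f-',358,320,.005),('f+',403,321,.005),('sq well c',421,468,.02),('rd well c',496,470,.02),('rack NL',385,438,.02),('cap',688,360,.062),('burner top',264,480,.059),('jar',748,349,.049)]: print(n,P(u,v,z))
rel(.462,-.365,.05,89,0);rel(.462,-.365,0,89,0)
"

```

```text
h- [ 0.4762 -0.3971  0.006 ]
h+ [ 0.4775 -0.3367  0.006 ]
f- [ 0.4313 -0.3826  0.005 ]
f+ [ 0.4324 -0.3487  0.005 ]
sq well c [ 0.5637 -0.3331  0.02  ]
rd well c [ 0.57   -0.2664  0.02  ]
rack NL [ 0.5302 -0.3636  0.02  ]
cap [ 0.4464 -0.1314  0.062 ]
burner top [ 0.5463 -0.459   0.059 ]
jar [ 0.4483 -0.0484  0.049 ]
t 9.28 p [ 0.3885 -0.354   0.1758] w 0.085 gf 0.0 F [0.1 0.  0.3] q [-0.88  0.23  1.71  0.01  1.19 -2.44]
  turn(rotvec tool) [-0.12  0.77  0.44] dxyz [-0.0737 -0.0097  0.1258]
t 9.28 p [ 0.3885 -0.354   0.1758] w 0.085 gf 0.0 F [0.1 0.  0.3] q [-0.88  0.23  1.71  0.01  1.19 -2.44]
  turn(rotvec tool) [-0.12  0.77  0.44] dxyz [-0.0737 -0.0097  0.1758]
```

```bash
python3 -m pendant '[{"dx":-0.0192,"dy":-0.003,"dz":0.0314,"rx":-0.03,"ry":0.2,"rz":0.11,"hand":0.0854},{"dx":-0.0192,"dy":-0.003,"dz":0.0314,"rx":-0.03,"ry":0.2,"rz":0.11,"hand":0.0854},{"dx":-0.0192,"dy":-0.003,"dz":0.0314,"rx":-0.03,"ry":0.2,"rz":0.11,"hand":0.0854},{"dx":-0.0192,"dy":-0.003,"dz":0.0314,"rx":-0.03,"ry":0.2,"rz":0.11,"hand":0.0854},{"dx":0,"dy":0,"dz":0.0127,"rx":0,"ry":0,"rz":0,"hand":0.0854},{"dx":0,"dy":0,"dz":0.0127,"rx":0,"ry":0,"rz":0,"hand":0.0854},{"dx":0,"dy":0,"dz":0.0127,"rx":0,"ry":0,"rz":0,"hand":0.0854},{"dx":0,"dy":0,"dz":0.0127,"rx":0,"ry":0,"rz":0,"hand":0.0854},{"dx":0,"dy":0,"dz":0,"rx":0,"ry":0,"rz":0,"hand":0.0854},{"dx":0,"dy":0,"dz":0,"rx":0,"ry":0,"rz":0,"hand":0.0854}]'
python3 -c "
from h import *
rel(.465,-.366,-.001,89,0)
snap('wrist','w6');crop('w6',100,190,420,384,2.4,'w6b')"
```

```text
clock: 10.12
position: [0.4663, -0.3642, 0.0002]
ee_rot: [-0.001, 0.007, 1.0, 0.0]
contact_force: [-0.2, 0.2, -0.3]
width: 0.0856
gripper_force: 0.0
t 10.12 p [ 4.663e-01 -3.642e-01  2.000e-04] w 0.0856 gf 0.0 F [-0.2  0.2 -0.3] q [-0.78  0.51  1.77 -0.    0.86 -2.34]
  turn(rotvec tool) [ 0.05 -0.09  0.21] dxyz [ 0.0013 -0.0018  0.0012]
```

View pics/w6b.png

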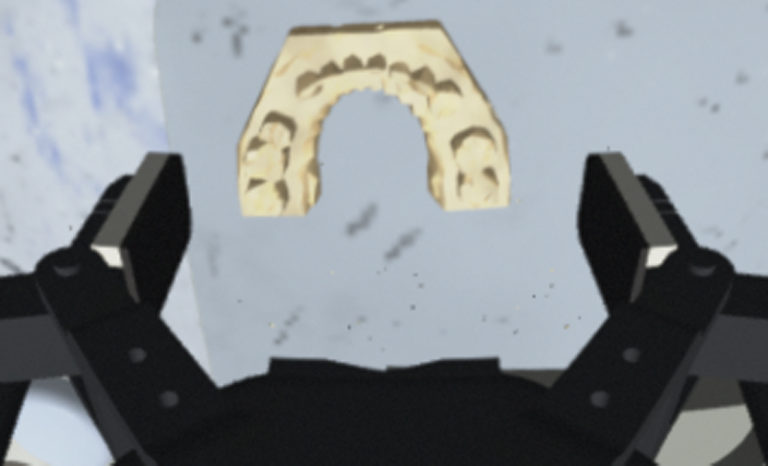

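The lower jaw sits between the pads, its heels at rows 160–215 against the pads at 155–245. Closing.

```bash
python3 -m pendant '[{"dx":0.001,"dy":-0.001,"dz":0.001,"rx":0,"ry":0,"rz":0,"hand":0.07},{"dx":0,"dy":0,"dz":0,"rx":0,"ry":0,"rz":0,"hand":0.04},{"dx":0,"dy":0,"dz":0,"rx":0,"ry":0,"rz":0,"hand":0.04},{"dx":0,"dy":0,"dz":0,"rx":0,"ry":0,"rz":0,"hand":0.04},{"dx":0,"dy":0,"dz":0,"rx":0,"ry":0,"rz":0,"hand":0.04},{"dx":0,"dy":0,"dz":0,"rx":0,"ry":0,"rz":0,"hand":0.04}]' 40
python3 -m pendant '[{"dx":0,"dy":0,"dz":-0.01,"rx":0,"ry":0,"rz":0,"hand":0.04},{"dx":0,"dy":0,"dz":-0.03,"rx":0,"ry":0,"rz":0,"hand":0.04},{"dx":0.01,"dy":0,"dz":-0.04,"rx":0,"ry":0,"rz":0,"hand":0.04},{"dx":0.03,"dy":0.01,"dz":-0.04,"rx":0,"ry":0,"rz":0,"hand":0.04},{"dx":0.03,"dy":0.03,"dz":-0.03,"rx":0,"ry":0,"rz":0,"hand":0.04},{"dx":0,"dy":0.04,"dz":0,"rx":0,"ry":0,"rz":0,"hand":0.04},{"dx":0,"dy":0,"dz":0,"rx":0,"ry":0,"rz":0,"hand":0.04}]'
python3 -c "
from h import *
rel(.40,.3,.15,84.5,0)"
```

```text
clock: 10.67
position: [0.4659, -0.367, 0.0011]
ee_rot: [0.001, 0.008, 1.0, -0.001]
contact_force: [-0.9, 0.8, 5.4]
width: 0.057
gripper_force: 40.7
clock: 11.25
position: [0.4058, -0.2875, 0.1384]
ee_rot: [-0.0, 0.007, 1.0, 0.002]
contact_force: [-0.5, -0.4, -2.4]
width: 0.0573
gripper_force: 42.0
t 11.25 p [ 0.4058 -0.2875  0.1384] w 0.0573 gf 42.0 F [-0.5 -0.4 -2.4] q [-0.76  0.23  1.81  0.    1.1  -2.32]
  turn(rotvec tool) [ 0.2  -0.01  4.64] dxyz [ 0.0621  0.5843 -0.0116]
```

```bash
python3 -m pendant '[{"dx":0,"dy":0.03,"dz":-0.005,"rx":0,"ry":0,"rz":0,"hand":0.04},{"dx":0,"dy":0.04,"dz":-0.005,"rx":0,"ry":0,"rz":0,"hand":0.04},{"dx":0,"dy":0.04,"dz":0,"rx":0,"ry":0,"rz":0,"hand":0.04},{"dx":0,"dy":0.04,"dz":0,"rx":0,"ry":0,"rz":0,"hand":0.04},{"dx":0,"dy":0.04,"dz":0,"rx":0,"ry":0,"rz":0,"hand":0.04},{"dx":0,"dy":0.04,"dz":0,"rx":0,"ry":0,"rz":0,"hand":0.04},{"dx":0,"dy":0.04,"dz":0,"rx":0,"ry":0,"rz":0,"hand":0.04},{"dx":0,"dy":0.04,"dz":0,"rx":0,"ry":0,"rz":0,"hand":0.04},{"dx":0,"dy":0.04,"dz":0,"rx":0,"ry":0,"rz":0,"hand":0.04},{"dx":0,"dy":0.04,"dz":0,"rx":0,"ry":0,"rz":0,"hand":0.04},{"dx":0,"dy":0.04,"dz":0,"rx":0,"ry":0,"rz":0,"hand":0.04},{"dx":0,"dy":0.04,"dz":0,"rx":0,"ry":0,"rz":0,"hand":0.04}]'
python3 -m pendant '[{"dx":0,"dy":0.04,"dz":0,"rx":0,"ry":0,"rz":0,"hand":0.04},{"dx":0,"dy":0.04,"dz":0,"rx":0,"ry":0,"rz":0,"hand":0.04},{"dx":0,"dy":0.04,"dz":0,"rx":0,"ry":0,"rz":0,"hand":0.04},{"dx":0,"dy":0.04,"dz":0,"rx":0,"ry":0,"rz":0,"hand":0.04},{"dx":0,"dy":0.02,"dz":0,"rx":0,"ry":0,"rz":2.3,"hand":0.04},{"dx":0,"dy":0.02,"dz":0,"rx":0,"ry":0,"rz":2.3,"hand":0.04},{"dx":0,"dy":0,"dz":0,"rx":0,"ry":0,"rz":0,"hand":0.04},{"dx":0,"dy":0,"dz":0,"rx":0,"ry":0,"rz":0,"hand":0.04}]'
python3 -c "
from h import *
rel(.505,.3958,.05,84.5,0)"
```

```text
clock: 12.25
position: [0.4147, 0.1785, 0.1467]
ee_rot: [0.0, 0.007, 1.0, -0.0]
contact_force: [1.3, -0.2, -0.8]
width: 0.0573
gripper_force: 42.1
clock: 12.92
position: [0.4187, 0.3771, 0.146]
ee_rot: [-0.0, 0.046, 0.999, -0.0]
contact_force: [-0.6, -0.8, -0.4]
width: 0.057
gripper_force: 42.1
t 12.92 p [0.4187 0.3771 0.146 ] w 0.057 gf 42.1 F [-0.6 -0.8 -0.4] q [ 0.61  0.32  1.66 -0.    1.16 -0.87]
  turn(rotvec tool) [-0.05 -0.03  0.18] dxyz [-0.0841  0.0269  0.096 ]
```

```bash
python3 -m pendant '[{"dx":-0.028,"dy":0.009,"dz":0.02,"rx":0,"ry":0,"rz":0,"hand":0.04},{"dx":-0.028,"dy":0.009,"dz":0.03,"rx":0,"ry":0,"rz":0,"hand":0.04},{"dx":-0.028,"dy":0.009,"dz":0.04,"rx":0,"ry":0,"rz":0.2,"hand":0.04},{"dx":0,"dy":0,"dz":0.016,"rx":0,"ry":0,"rz":0,"hand":0.04},{"dx":0,"dy":0,"dz":0.014,"rx":0,"ry":0,"rz":0,"hand":0.04},{"dx":0,"dy":0,"dz":0,"rx":0,"ry":0,"rz":0,"hand":0.04},{"dx":0,"dy":0,"dz":0,"rx":0,"ry":0,"rz":0,"hand":0.04}]'
python3 -c "
from h import *
rel(.505,.3958,.005,84.5,0)"
```

```text
clock: 13.5
position: [0.4998, 0.3926, 0.0321]
ee_rot: [-0.001, 0.05, 0.999, -0.001]
contact_force: [-1.1, 0.4, -0.3]
width: 0.0572
gripper_force: 42.2
t 13.5 p [0.4998 0.3926 0.0321] w 0.0572 gf 42.2 F [-1.1  0.4 -0.3] q [ 0.56  0.53  1.63 -0.    0.98 -0.91]
  turn(rotvec tool) [-0.12 -0.13 -0.21] dxyz [-0.0049  0.0037  0.0271]
```

```bash
python3 -m pendant '[{"dx":-0.0049,"dy":0.0037,"dz":0,"rx":0,"ry":0,"rz":0,"hand":0.04},{"dx":0,"dy":0,"dz":0.0135,"rx":0,"ry":0,"rz":0,"hand":0.04},{"dx":0,"dy":0,"dz":0.0135,"rx":0,"ry":0,"rz":0,"hand":0.04},{"dx":0,"dy":0,"dz":0,"rx":0,"ry":0,"rz":0,"hand":0.04},{"dx":0,"dy":0,"dz":0,"rx":0,"ry":0,"rz":0,"hand":0.04}]'
python3 -m pendant '[{"dx":0,"dy":0,"dz":0,"rx":0,"ry":0,"rz":0,"hand":0.074},{"dx":0,"dy":0,"dz":0,"rx":0,"ry":0,"rz":0,"hand":0.074},{"dx":0,"dy":0,"dz":0,"rx":0,"ry":0,"rz":0,"hand":0.074},{"dx":0,"dy":0,"dz":0,"rx":0,"ry":0,"rz":0,"hand":0.074},{"dx":0,"dy":0,"dz":-0.015,"rx":0,"ry":0,"rz":0,"hand":0.074},{"dx":0,"dy":0,"dz":-0.03,"rx":0,"ry":0,"rz":0,"hand":0.074},{"dx":0,"dy":0,"dz":-0.04,"rx":0,"ry":0,"rz":0,"hand":0.074},{"dx":0.03,"dy":0,"dz":-0.04,"rx":0,"ry":0,"rz":0,"hand":0.074},{"dx":0.03,"dy":-0.03,"dz":-0.02,"rx":0,"ry":0,"rz":0,"hand":0.074},{"dx":0.02,"dy":-0.03,"dz":-0.02,"rx":0,"ry":0,"rz":0,"hand":0.074},{"dx":0,"dy":0,"dz":0,"rx":0,"ry":0,"rz":0,"hand":0.074},{"dx":0,"dy":0,"dz":0,"rx":0,"ry":0,"rz":0,"hand":0.074}]'
python3 -c "
from h import *
rel(.38,-.125,.18,89,0);snap('wrist','w7');crop('w7',100,100,420,340,2.4,'w7b')"
```

```text
clock: 13.92
position: [0.5059, 0.3976, 0.0066]
ee_rot: [0.0, 0.049, 0.999, 0.0]
contact_force: [-0.3, 0.3, -0.1]
width: 0.0574
gripper_force: 42.2
clock: 14.92
position: [0.4283, 0.3478, 0.1639]
ee_rot: [0.001, 0.05, 0.999, 0.001]
contact_force: [-0.1, 0.5, -0.6]
width: 0.0747
gripper_force: 0.0
t 14.92 p [0.4283 0.3478 0.1639] w 0.0747 gf 0.0 F [-0.1  0.5 -0.6] q [ 0.56  0.29  1.67 -0.    1.19 -0.92]
  turn(rotvec tool) [ 0.11  0.17 -4.68] dxyz [ 0.0401 -0.4735 -0.0161]
```

View pics/w7b.png

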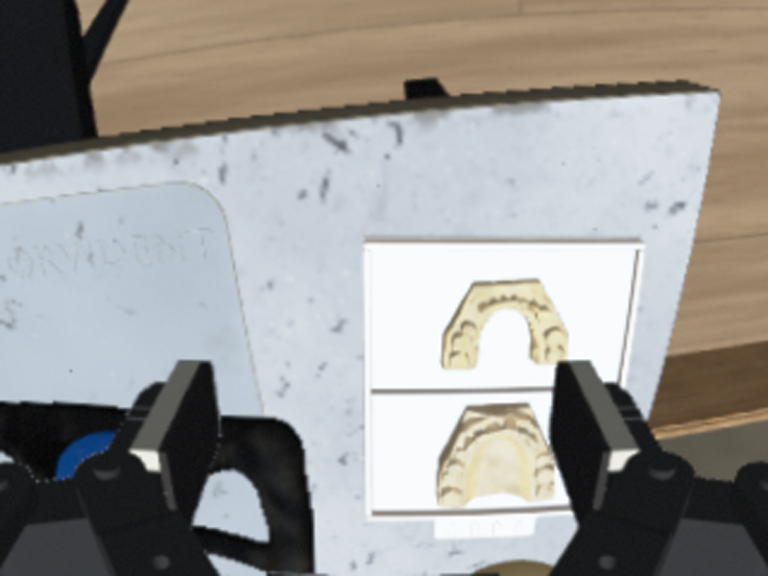

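Both jaws lie flat in their bays, lower at (505,325) and upper at (497,455). Next is the square bottle.

```bash
python3 -m pendant '[{"dx":0.02,"dy":-0.02,"dz":-0.008,"rx":0,"ry":0,"rz":-2.3,"hand":0.052},{"dx":0.02,"dy":-0.0395,"dz":-0.008,"rx":0,"ry":0,"rz":-2.3,"hand":0.052},{"dx":0,"dy":-0.0395,"dz":0,"rx":0,"ry":0,"rz":0,"hand":0.052},{"dx":0,"dy":-0.0395,"dz":0,"rx":0,"ry":0,"rz":0,"hand":0.052},{"dx":0,"dy":-0.0395,"dz":0,"rx":0,"ry":0,"rz":0,"hand":0.052},{"dx":0,"dy":-0.0395,"dz":0,"rx":0,"ry":0,"rz":0,"hand":0.052},{"dx":0,"dy":-0.0395,"dz":0,"rx":0,"ry":0,"rz":0,"hand":0.052},{"dx":0,"dy":-0.0395,"dz":0,"rx":0,"ry":0,"rz":0,"hand":0.052},{"dx":0,"dy":-0.0395,"dz":0,"rx":0,"ry":0,"rz":0,"hand":0.052},{"dx":0,"dy":-0.0395,"dz":0,"rx":0,"ry":0,"rz":0,"hand":0.052},{"dx":0,"dy":-0.0395,"dz":0,"rx":0,"ry":0,"rz":0,"hand":0.052},{"dx":0,"dy":-0.0395,"dz":0,"rx":0,"ry":0,"rz":0,"hand":0.052}]'
python3 -m pendant '[{"dx":0,"dy":-0.02,"dz":0,"rx":0,"ry":0,"rz":0,"hand":0.052},{"dx":0,"dy":0,"dz":0,"rx":0,"ry":0,"rz":0,"hand":0.052},{"dx":0,"dy":0,"dz":0,"rx":0,"ry":0,"rz":0,"hand":0.052}]'
python3 -c "
from h import *
rel(.447,-.125,.09,89,0);snap('wrist','w8');crop('w8',120,140,440,340,2.4,'w8b')"
```

```text
clock: 15.97
position: [0.3796, -0.1024, 0.1768]
ee_rot: [-0.0, 0.009, 1.0, 0.0]
contact_force: [0.7, -1.1, 0.5]
width: 0.0523
gripper_force: 0.0
clock: 16.22
position: [0.3792, -0.1213, 0.1765]
ee_rot: [-0.001, 0.011, 1.0, 0.0]
contact_force: [-0.6, 0.4, -0.9]
width: 0.0518
gripper_force: 0.0
t 16.22 p [ 0.3792 -0.1213  0.1765] w 0.0518 gf 0.0 F [-0.6  0.4 -0.9] q [-0.48  0.05  1.93  0.    1.16 -2.03]
  turn(rotvec tool) [ 0.05 -0.08 -0.25] dxyz [-0.0678 -0.0025  0.0865]
```

View pics/w8b.png

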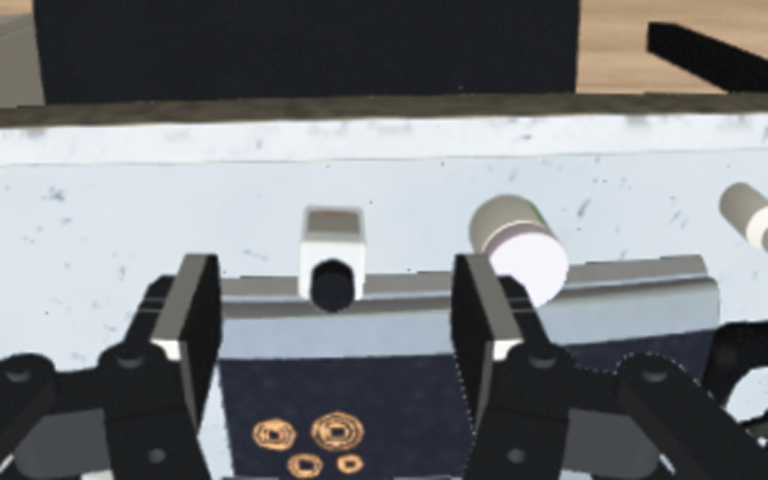

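The bottle's bottom edge runs (304,206)–(363,208), its cap top centre is near (332,288), and the jar lid is at (527,265).

```bash
python3 -c "
from h import *
P=lambda u,v,z: pt('w8',(u+.5)/2.4-.5+120,(v+.5)/2.4-.5+140,z)
for n,u,v,z in [('b-',304,206,0),('b+',363,208,0),('t-',301,236,.044),('t+',365,237,.044),('cap',332,288,.062),('jar',527,265,.049),('jar left',485,255,.049),('case edge',340,275,.042)]: print(n,P(u,v,z))
"

```

```text
b- [ 0.4363 -0.1393  0.    ]
b+ [ 0.438  -0.1106  0.    ]
t- [ 0.4314 -0.1386  0.044 ]
t+ [ 0.4324 -0.1113  0.044 ]
cap [ 0.4469 -0.1257  0.062 ]
jar [ 0.4464 -0.0403  0.049 ]
jar left [ 0.4404 -0.0597  0.049 ]
case edge [ 0.4518 -0.1223  0.042 ]
```

```bash
python3 -m pendant '[{"dx":-0.0226,"dy":-0.001,"dz":0.015,"rx":0,"ry":0,"rz":0.3,"hand":0.052},{"dx":-0.0226,"dy":-0.001,"dz":0.015,"rx":0,"ry":0,"rz":0.3,"hand":0.052},{"dx":-0.0226,"dy":-0.001,"dz":0.02,"rx":0,"ry":0,"rz":0.3,"hand":0.052},{"dx":0,"dy":0,"dz":0.02,"rx":0,"ry":0,"rz":0,"hand":0.052},{"dx":0,"dy":0,"dz":0.015,"rx":0,"ry":0,"rz":0,"hand":0.052},{"dx":0,"dy":0,"dz":0,"rx":0,"ry":0,"rz":0,"hand":0.052},{"dx":0,"dy":0,"dz":0,"rx":0,"ry":0,"rz":0,"hand":0.052}]'
python3 -c "
from h import *
rel(.447,-.125,.02,88,0)"
```

```text
clock: 16.85
position: [0.4457, -0.1231, 0.0914]
ee_rot: [-0.001, 0.016, 1.0, 0.001]
contact_force: [-0.2, -0.2, -0.4]
width: 0.052
gripper_force: 0.0
t 16.85 p [ 0.4457 -0.1231  0.0914] w 0.052 gf 0.0 F [-0.2 -0.2 -0.4] q [-0.42  0.24  1.95 -0.    0.96 -1.96]
  turn(rotvec tool) [ 0.06 -0.17  0.16] dxyz [-0.0013 -0.0019  0.0714]
```

```bash
python3 -m pendant '[{"dx":-0.0013,"dy":-0.0019,"dz":0,"rx":0,"ry":0,"rz":0,"hand":0.052},{"dx":0,"dy":0,"dz":0.018,"rx":0,"ry":0,"rz":0,"hand":0.052},{"dx":0,"dy":0,"dz":0.018,"rx":0,"ry":0,"rz":0,"hand":0.052},{"dx":0,"dy":0,"dz":0.018,"rx":0,"ry":0,"rz":0,"hand":0.052},{"dx":0,"dy":0,"dz":0.0165,"rx":0,"ry":0,"rz":0,"hand":0.052},{"dx":0,"dy":0,"dz":0,"rx":0,"ry":0,"rz":0,"hand":0.04},{"dx":0,"dy":0,"dz":0,"rx":0,"ry":0,"rz":0,"hand":0.02},{"dx":0,"dy":0,"dz":0,"rx":0,"ry":0,"rz":0,"hand":0.02},{"dx":0,"dy":0,"dz":0,"rx":0,"ry":0,"rz":0,"hand":0.02},{"dx":0,"dy":0,"dz":0,"rx":0,"ry":0,"rz":0,"hand":0.02}]' 30
python3 -c "
from h import *
rel(.566,-.332,.12,86,0)"
```

```text
clock: 17.68
position: [0.4482, -0.1271, 0.0229]
ee_rot: [0.001, 0.017, 1.0, -0.001]
contact_force: [-0.3, 0.0, -0.5]
width: 0.0285
gripper_force: 32.0
t 17.68 p [ 0.4482 -0.1271  0.0229] w 0.0285 gf 32.0 F [-0.3  0.  -0.5] q [-0.43  0.34  2.03 -0.    0.77 -1.96]
  turn(rotvec tool) [-0.07  0.12  2.04] dxyz [-0.1318 -0.1962 -0.0971]
```

```bash
python3 -m pendant '[{"dx":0,"dy":0,"dz":-0.017,"rx":0,"ry":0,"rz":0,"hand":0.02},{"dx":0,"dy":0,"dz":-0.04,"rx":0,"ry":0,"rz":0,"hand":0.02},{"dx":0,"dy":0,"dz":-0.04,"rx":0,"ry":0,"rz":0,"hand":0.02},{"dx":0,"dy":0,"dz":0,"rx":0,"ry":0,"rz":1,"hand":0.02},{"dx":-0.022,"dy":-0.0327,"dz":0,"rx":0,"ry":0,"rz":1,"hand":0.02},{"dx":-0.022,"dy":-0.0327,"dz":0,"rx":0,"ry":0,"rz":0,"hand":0.02},{"dx":-0.022,"dy":-0.0327,"dz":0,"rx":0,"ry":0,"rz":0,"hand":0.02},{"dx":-0.022,"dy":-0.0327,"dz":0,"rx":0,"ry":0,"rz":0,"hand":0.02},{"dx":-0.022,"dy":-0.0327,"dz":0,"rx":0,"ry":0,"rz":0,"hand":0.02},{"dx":-0.022,"dy":-0.0327,"dz":0,"rx":0,"ry":0,"rz":0,"hand":0.02},{"dx":0,"dy":0,"dz":0,"rx":0,"ry":0,"rz":0,"hand":0.02},{"dx":0,"dy":0,"dz":0,"rx":0,"ry":0,"rz":0,"hand":0.02}]'
python3 -c "
from h import *
rel(.566,-.332,.06,86,0);snap('wrist','w9');crop('w9',100,160,420,384,2.4,'w9b')"
```

```text
clock: 18.68
position: [0.5667, -0.3332, 0.118]
ee_rot: [-0.0, 0.036, 0.999, -0.0]
contact_force: [-1.5, 0.5, -1.3]
width: 0.0286
gripper_force: 32.0
t 18.68 p [ 0.5667 -0.3332  0.118 ] w 0.0286 gf 32.0 F [-1.5  0.5 -1.3] q [-0.64  0.47  1.49 -0.    1.18 -2.14]
  turn(rotvec tool) [-0.03 -0.01 -0.09] dxyz [0.0008 0.0012 0.058 ]
```

View pics/w9b.png

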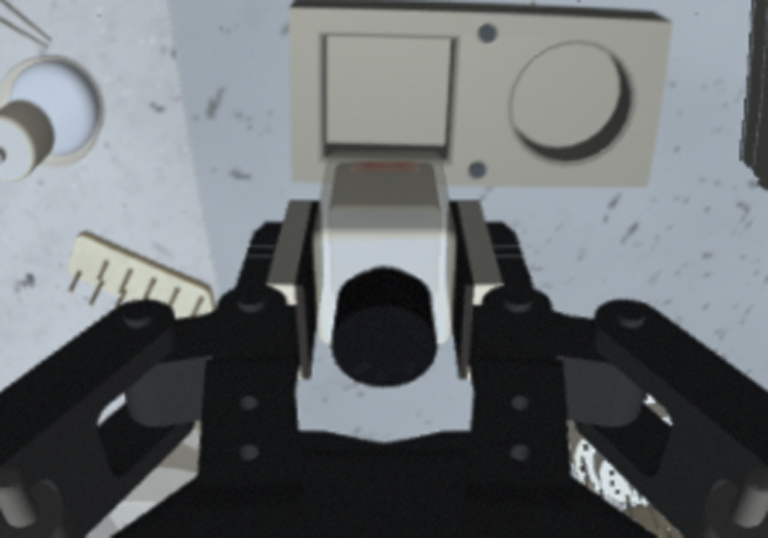

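Square well opening: about (323,34), (459,37), (447,160) and (322,156). The round well's rim spans (511–634, 40–160). Bottle held upright.

```bash
python3 -c "
from h import *
P=lambda u,v,z: pt('w9',(u+.5)/2.4-.5+100,(v+.5)/2.4-.5+160,z)
q=[P(u,v,.02) for u,v in [(323,34),(459,37),(447,160),(322,156)]]; print(q,np.mean(q,0))
print('round',[P(u,v,.02) for u,v in [(511,100),(634,97),(575,40),(570,161)]])
print('bottle bottom', [P(u,v,.118-.0229) for u,v in [(333,162),(446,163)]])
rel(.566,-.332,.06,86,0)
"

```

```text
[array([ 0.5424, -0.3541,  0.02  ]), array([ 0.5468, -0.307 ,  0.02  ]), array([ 0.5929, -0.3132,  0.02  ]), array([ 0.5881, -0.3589,  0.02  ])] [ 0.56755 -0.3333   0.02   ]
round [array([ 0.5713, -0.2891,  0.02  ]), array([ 0.5735, -0.2422,  0.02  ]), array([ 0.5505, -0.2654,  0.02  ]), array([ 0.5972, -0.2666,  0.02  ])]
bottle bottom [array([ 0.5583, -0.3469,  0.0951]), array([ 0.5606, -0.3184,  0.0951])]
t 18.73 p [ 0.5656 -0.3313  0.118 ] w 0.028 gf 32.0 F [-0.8  0.5 -0.7] q [-0.64  0.47  1.49 -0.    1.18 -2.14]
  turn(rotvec tool) [ 0.05 -0.1  -0.04] dxyz [-0.0004 -0.0006  0.058 ]
```

```bash
python3 -m pendant '[{"dx":0,"dy":-0.0015,"dz":0.02,"rx":0,"ry":0,"rz":0,"hand":0.02},{"dx":0,"dy":0,"dz":0.02,"rx":0,"ry":0,"rz":0,"hand":0.02},{"dx":0,"dy":0,"dz":0.015,"rx":0,"ry":0,"rz":0,"hand":0.02},{"dx":0,"dy":0,"dz":0.01,"rx":0,"ry":0,"rz":0,"hand":0.02},{"dx":0,"dy":0,"dz":0.008,"rx":0,"ry":0,"rz":0,"hand":0.02},{"dx":0,"dy":0,"dz":0,"rx":0,"ry":0,"rz":0,"hand":0.02},{"dx":0,"dy":0,"dz":0,"rx":0,"ry":0,"rz":0,"hand":0.02}]'
python3 -m pendant '[{"dx":0,"dy":0,"dz":0.008,"rx":0,"ry":0,"rz":0,"hand":0.02},{"dx":0,"dy":0,"dz":0.006,"rx":0,"ry":0,"rz":0,"hand":0.02},{"dx":0,"dy":0,"dz":0,"rx":0,"ry":0,"rz":0,"hand":0.02},{"dx":0,"dy":0,"dz":0,"rx":0,"ry":0,"rz":0,"hand":0.02}]'
```

```text
clock: 19.32
position: [0.5659, -0.3322, 0.0461]
ee_rot: [-0.0, 0.034, 0.999, -0.0]
contact_force: [0.9, -0.5, -0.4]
width: 0.0282
gripper_force: 32.0
clock: 19.65
position: [0.5657, -0.3326, 0.0314]
ee_rot: [-0.001, 0.035, 0.999, 0.0]
contact_force: [0.2, 1.2, -0.7]
width: 0.0285
gripper_force: 32.0
```

```bash
python3 -m pendant '[{"dx":0,"dy":0,"dz":0.0025,"rx":0,"ry":0,"rz":0,"hand":0.02},{"dx":0,"dy":0,"dz":0.001,"rx":0,"ry":0,"rz":0,"hand":0.02},{"dx":0,"dy":0,"dz":0,"rx":0,"ry":0,"rz":0,"hand":0.02}]'
python3 -m pendant '[{"dx":0,"dy":0,"dz":0,"rx":0,"ry":0,"rz":0,"hand":0.034},{"dx":0,"dy":0,"dz":0,"rx":0,"ry":0,"rz":0,"hand":0.05},{"dx":0,"dy":0,"dz":0,"rx":0,"ry":0,"rz":0,"hand":0.05},{"dx":0,"dy":0,"dz":0,"rx":0,"ry":0,"rz":0,"hand":0.05},{"dx":0,"dy":0,"dz":-0.02,"rx":0,"ry":0,"rz":0,"hand":0.05},{"dx":0,"dy":0,"dz":-0.035,"rx":0,"ry":0,"rz":0,"hand":0.05},{"dx":0,"dy":0,"dz":-0.035,"rx":0,"ry":0,"rz":0,"hand":0.05},{"dx":0.02,"dy":0.02,"dz":-0.035,"rx":0,"ry":0,"rz":0,"hand":0.05},{"dx":0.04,"dy":0.02,"dz":0,"rx":0,"ry":0,"rz":0,"hand":0.05},{"dx":0.04,"dy":0.02,"dz":0,"rx":0,"ry":0,"rz":0,"hand":0.05},{"dx":0,"dy":0,"dz":0,"rx":0,"ry":0,"rz":0,"hand":0.05},{"dx":0,"dy":0,"dz":0,"rx":0,"ry":0,"rz":0,"hand":0.05}]'
python3 -c "
from h import *
rel(.38,.1,.16,90,0);snap('wrist','w10');crop('w10',100,160,420,384,2.4,'w10b')"
```

```text
clock: 19.9
position: [0.5659, -0.3327, 0.0281]
ee_rot: [-0.0, 0.035, 0.999, -0.0]
contact_force: [0.1, -0.3, -0.8]
width: 0.0281
gripper_force: 32.0
clock: 20.9
position: [0.4743, -0.2685, 0.1508]
ee_rot: [-0.001, 0.035, 0.999, 0.0]
contact_force: [1.1, 0.2, 0.0]
width: 0.0498
gripper_force: 0.0
t 20.9 p [ 0.4743 -0.2685  0.1508] w 0.0498 gf 0.0 F [1.1 0.2 0. ] q [-0.64  0.29  1.69 -0.    1.16 -2.14]
  turn(rotvec tool) [ 0.05 -0.11 -3.97] dxyz [ 0.0943  0.3685 -0.0092]
```

View pics/w10b.png

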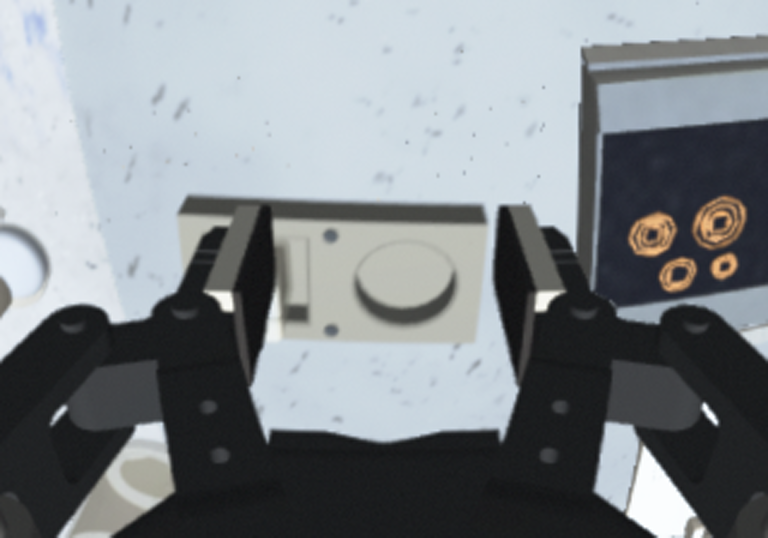

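The view shows the rack with the finger in front of the square well, so I'll check that bottle later by number. That was the 15th picture viewed, one over the 14 allowed, so I'll use image code only from here. Next is the dropper.

```bash
python3 -m pendant '[{"dx":0.01,"dy":0.01,"dz":0,"rx":0,"ry":0,"rz":-2,"hand":0.05},{"dx":0.028,"dy":0.039,"dz":-0.003,"rx":0,"ry":0,"rz":-2,"hand":0.05},{"dx":0.028,"dy":0.039,"dz":-0.003,"rx":0,"ry":0,"rz":0,"hand":0.05},{"dx":0.028,"dy":0.039,"dz":-0.003,"rx":0,"ry":0,"rz":0,"hand":0.05},{"dx":0,"dy":0.04,"dz":0,"rx":0,"ry":0,"rz":0,"hand":0.05},{"dx":0,"dy":0.04,"dz":0,"rx":0,"ry":0,"rz":0,"hand":0.05},{"dx":0,"dy":0.04,"dz":0,"rx":0,"ry":0,"rz":0,"hand":0.05},{"dx":0,"dy":0.04,"dz":0,"rx":0,"ry":0,"rz":0,"hand":0.05},{"dx":0,"dy":0.04,"dz":0,"rx":0,"ry":0,"rz":0,"hand":0.05},{"dx":0,"dy":0.04,"dz":0,"rx":0,"ry":0,"rz":0,"hand":0.05},{"dx":0,"dy":0,"dz":0,"rx":0,"ry":0,"rz":0,"hand":0.05},{"dx":0,"dy":0,"dz":0,"rx":0,"ry":0,"rz":0,"hand":0.05}]'
python3 - <<'E'
from h import *
rel(.441,.095,.09,90,0)
snap('wrist','w11'); snap('top','t11')
# dropper: bright blob against table in wrist view near its expected place
from scipy.optimize import minimize
def proj(fn,P):
    d=np.load('pics/'+fn+'.npz'); 
    if 'mount' in d:
        T=rot(d['q']); M=d['mount']; c=M[:3,:3].T@((T.T@(np.array(P)-d['p']))-M[:3,3]); r=np.arctan2(np.hypot(c[0],c[1]),-c[2]); k=r/np.hypot(c[0],c[1]); x,y=c[0]*k,-c[1]*k
    else:
        c=att(d['attitude']).T@(np.array(P)-d['position']); x,y=c[0]/-c[2],-c[1]/-c[2]
    return np.array([d['cx']+d['fx']*x,d['cy']+d['fy']*y])
for n,P in [('drop base',(.441,.095,0)),('drop top',(.441,.095,.068))]: print(n,proj('w11',P).round(1))
c=proj('t11',(.5675,-.333,.066)); f=np.load('pics/t11.npz')['frame'].max(2).astype(int); u,v=c.round().astype(int); print('cap expected',c); print(f[v-7:v+8,u-7:u+8])
E
```

```text
clock: 21.95
position: [0.3977, 0.0843, 0.1588]
ee_rot: [0.001, -0.003, 1.0, -0.0]
contact_force: [0.2, 0.1, -0.4]
width: 0.0499
gripper_force: 0.0
t 21.95 p [0.3977 0.0843 0.1588] w 0.0499 gf 0.0 F [ 0.2  0.1 -0.4] q [ 0.04  0.08  1.95 -0.    1.11 -1.54]
  turn(rotvec tool) [-0.02  0.09  0.37] dxyz [-0.0433  0.0107  0.0688]
drop base [270.5 219.7]
drop top [273.1 248.8]
cap expected [342.75183652 181.40493163]
[[147 147 147 148 147 147 147 147 147 147 146 146 146 147 149]
 [135 139 143 143 144 144 144 146 146 146 146 145 146 147 146]
 [100  97  92 100 107 107 112 121 125 129 134 135 142 147 146]
 [148 148 150 140 130 128 119 108 100  93  89 113 141 147 146]
 [145 149 163 170 167 160 150 146 147 134  95 110 142 147 145]
 [114 137 172 175 169 142  95  78 111 142 120 111 142 146 146]
 [ 92 133 171 147  85  55  55  55  55 109 115 111 142 147 145]
 [ 87 129 170 135  52  54  55  55  55  69  82 120 147 147 145]
 [ 88 130 169 135  52  54  54  54  55  65  80 121 147 146 146]
 [ 88 130 170 136  57  57  56  54  60  82  98 126 147 147 146]
 [ 80 132 173 150  96  81  79  74 106 113 106 128 147 146 147]
 [ 81 130 170 173 160 130 112 155 185 149 102 129 147 146 147]
 [ 92 113 144 154 155 156 158 170 179 142  97 129 147 146 148]
 [126 116 106 103  96  93  91 110 128 110 101 134 147 146 147]
 [148 148 148 148 148 148 148 148 147 117 102 138 147 146 148]]
```

The square bottle's cap is where expected, upright in its well. I'll check the dropper's column numerically.

```bash
python3 - <<'E'
from h import *
f=np.load('pics/w11.npz')['frame'].astype(int)
for v in range(208,262,4): print(v,f[v,246:300:2].sum(1)//3)
E
```

```text
208 [228 227 227 227 227 227 227 227 226 227 227 227 227 228 228 228 228 228
 228 228 228 228 228 228 227 227 227]
212 [227 227 227 227 227 226 226 226 224 209 176 155 160 186 217 227 228 228
 228 227 227 228 227 227 227 227 227]
216 [227 227 227 227 227 227 226 173 136 140 142 145 145 145 142 144 209 227
 227 227 227 227 226 227 227 227 227]
220 [226 227 227 227 227 227 194 139 143 149 152 153 154 154 153 148 153 218
 227 227 227 226 226 227 226 226 226]
224 [226 227 227 227 227 227 183 145 154 168 192 213 216 201 179 150 115 183
 221 225 226 226 226 225 226 224 221]
228 [226 226 227 227 228 227 180 212 247 249 249 249 249 249 249 248 232 159
 225 226 226 226 225 225 225 225 227]
232 [226 226 227 227 227 226 230 246 247 246 236 210 208 223 241 247 247 237
 223 226 226 225 225 225 225 226 226]
236 [227 227 227 227 228 227 238 243 195 161 173 183 189 181 172 168 236 240
 218 220 226 231 228 226 226 225 226]
240 [226 226 227 228 227 228 227 225 200 252 253 253 253 253 253 250 194 225
 226 225 225 224 223 223 223 223 224]
244 [226 226 227 227 226 227 227 228 251 253 246 182 178 193 251 253 243 225
 226 224 224 222 220 221 221 223 224]
248 [130 129 128 139 225 226 227 226 238 252 248 186 190 191 251 251 228 226
 226 225 224 223 224 225 224 224 225]
252 [131 131 131 133 223 225 226 226 226 226 226 250 253 249 226 225 225 224
 225 225 225 225 225 225 225 226 226]
256 [177 174 172 159 221 224 225 226 226 226 224 221 224 224 223 224 224 224
 224 225 224 223 224 225 226 226 226]
260 [119 120 120 132 222 224 224 224 225 226 225 212 216 220 221 224 225 224
 224 224 224 217 212 222 226 226 226]
```

It matches the expected column (base 270, spout row 248). Grasp.

```bash
python3 -m pendant '[{"dx":-0.0217,"dy":0.005,"dz":0.01,"rx":0,"ry":0,"rz":0.2,"hand":0.05},{"dx":-0.0217,"dy":0.005,"dz":0.02,"rx":0,"ry":0,"rz":0.2,"hand":0.05},{"dx":0,"dy":0,"dz":0.038,"rx":0,"ry":0,"rz":0,"hand":0.05},{"dx":0,"dy":0,"dz":0,"rx":0,"ry":0,"rz":0,"hand":0.05},{"dx":0,"dy":0,"dz":0,"rx":0,"ry":0,"rz":0,"hand":0.05}]'
python3 -c "
from h import *
rel(.441,.095,.019,90,0)"
```

```text
clock: 22.47
position: [0.4382, 0.0903, 0.089]
ee_rot: [-0.003, 0.005, 1.0, -0.0]
contact_force: [-0.4, 0.1, 0.4]
width: 0.0501
gripper_force: 0.0
t 22.47 p [0.4382 0.0903 0.089 ] w 0.0501 gf 0.0 F [-0.4  0.1  0.4] q [ 0.05  0.22  1.98 -0.    0.95 -1.51]
  turn(rotvec tool) [-0.05 -0.33 -0.55] dxyz [-0.0028  0.0047  0.07  ]
```

```bash
python3 -m pendant '[{"dx":-0.0028,"dy":0.0047,"dz":0,"rx":0,"ry":-0.2,"rz":0,"hand":0.05},{"dx":0,"dy":0,"dz":0.018,"rx":0,"ry":0,"rz":0,"hand":0.05},{"dx":0,"dy":0,"dz":0.018,"rx":0,"ry":0,"rz":0,"hand":0.05},{"dx":0,"dy":0,"dz":0.018,"rx":0,"ry":0,"rz":0,"hand":0.05},{"dx":0,"dy":0,"dz":0.0165,"rx":0,"ry":0,"rz":0,"hand":0.05},{"dx":0,"dy":0,"dz":0,"rx":0,"ry":0,"rz":0,"hand":0.04},{"dx":0,"dy":0,"dz":0,"rx":0,"ry":0,"rz":0,"hand":0.03},{"dx":0,"dy":0,"dz":0,"rx":0,"ry":0,"rz":0,"hand":0.015},{"dx":0,"dy":0,"dz":0,"rx":0,"ry":0,"rz":0,"hand":0.015},{"dx":0,"dy":0,"dz":0,"rx":0,"ry":0,"rz":0,"hand":0.015},{"dx":0,"dy":0,"dz":0,"rx":0,"ry":0,"rz":0,"hand":0.015}]' 22
python3 -m pendant '[{"dx":0,"dy":0,"dz":-0.015,"rx":0,"ry":0,"rz":0,"hand":0.015},{"dx":0,"dy":0,"dz":-0.035,"rx":0,"ry":0,"rz":0,"hand":0.015},{"dx":0,"dy":0,"dz":-0.04,"rx":0,"ry":0,"rz":0,"hand":0.015},{"dx":0,"dy":0,"dz":-0.04,"rx":0,"ry":0,"rz":0,"hand":0.015},{"dx":0,"dy":0,"dz":0,"rx":0,"ry":0,"rz":0,"hand":0.015},{"dx":0,"dy":0,"dz":0,"rx":0,"ry":0,"rz":0,"hand":0.015}]'
python3 -c "
from h import *
rel(.5735,-.266,.13,88,0)"
```

```text
clock: 23.38
position: [0.4438, 0.0967, 0.0214]
ee_rot: [0.003, 0.003, 1.0, -0.0]
contact_force: [-0.5, -0.4, 6.9]
width: 0.0217
gripper_force: 23.1
clock: 23.88
position: [0.4439, 0.097, 0.1526]
ee_rot: [0.005, 0.003, 1.0, 0.0]
contact_force: [-1.1, 0.2, -1.4]
width: 0.022
gripper_force: 22.4
t 23.88 p [0.4439 0.097  0.1526] w 0.022 gf 22.4 F [-1.1  0.2 -1.4] q [ 0.06  0.15  1.88 -0.    1.1  -1.5 ]
  turn(rotvec tool) [0.02 0.58 1.64] dxyz [-0.1422 -0.3583  0.0226]
```

Width 22 mm against the nominal 24: I'll check numerically that the bottle hangs straight before going on.

```bash
cat >> h.py <<'E'
def proj(fn,P):
    d=np.load('pics/'+fn+'.npz')
    if 'mount' in d:
        T=rot(d['q']); M=d['mount']; c=M[:3,:3].T@((T.T@(np.array(P)-d['p']))-M[:3,3]); r=np.arctan2(np.hypot(c[0],c[1]),-c[2]); k=r/np.hypot(c[0],c[1]); x,y=c[0]*k,-c[1]*k
    else:
        c=att(d['attitude']).T@(np.array(P)-d['position']); x,y=c[0]/-c[2],-c[1]/-c[2]
    return np.array([d['cx']+d['fx']*x,d['cy']+d['fy']*y])
E
python3 - <<'E'
from h import *
snap('wrist','w12'); p=np.load('pics/w12.npz')['p']
for h,o in [(0,-.012),(0,0),(.034,-.012),(.068,0)]: print(h,o,proj('w12',p+np.array([o,0,h-.0214])).round(1))
f=np.load('pics/w12.npz')['frame'].astype(int)
for v in range(208,340,6): print(v,f[v,216:306:4].sum(1)//3)
E
```

```text
0 -0.012 [261.9 221.1]
0 0 [262.  239.1]
0.034 -0.012 [262.5 248.2]
0.068 0 [263.2 312.1]
208 [199 199 201 202 203 205 205 223 223 223 223 222 223 222 222 221 218 218
 220 221 221 200 217]
214 [127 126 128 126 128 128 126 221 221 222 222 223 221 221 221 221 221 221
 222 222 222 222 217]
220 [ 92  89  91  91  90  90 101 220 221 220 207 208 218 220 221 221 216 221
 222 222 222 224 223]
226 [167 169 170 171 173 173 127 170 133 135 136 135 134 128 205 221 217 221
 222 222 223 223 224]
232 [176 178 178 179 178 181 146 137 141 143 143 141 138 135 140 213 221 222
 222 222 223 223 224]
238 [176 178 178 179 181 180 138 145 147 148 148 146 144 142 137 138 220 222
 222 222 223 223 224]
244 [180 182 180 105 105  58 133 152 154 155 154 153 150 148 142 111 168  76
 105 108 223 223 224]
250 [ 49  42  84 103 102  26 145 158 204 242 247 247 246 243 222 143  74  30
 102 102  94  82  90]
256 [ 28  29  99 102 100  22 164 247 248 248 247 247 246 244 243 241 194  24
 103 104  87  28  28]
262 [ 50  50 102 102  87  25 246 248 248 248 248 247 245 244 242 240 236  25
  99 102 103  52  50]
268 [ 30  57 102 101
[... 467 characters left out ...]
30  28]
298 [ 29  29  26  30  74  23  48 137 178 252 251 179 178 166 251 247 221  29
  71  28  28  29  28]
304 [ 27  28  29  30  68  28  44 125  22  32  62 186 187 176 219 221 221  34
  59  30  28  26  27]
310 [ 26  25  26  29  61  84  47  82  18  25  24 207 252 252  62  17  17  57
  48  28  28  25  26]
316 [ 28  29  29  30 194 143 177 108  21  21  21  22  20  19  20  19  22  88
 170  29  30  26  27]
322 [ 28  29  28  29 178 178 180 137  20  22  22  22  17 131 219 221 222 222
 218  27  29  27  28]
328 [ 29  30  30  26 182 177 154 147  25  20  23  20  40 222 220 222 221 223
 217  28  30  28  29]
334 [ 28  29  28  29 217 225 225 225  45  23  22  19  42 222 224 224 225 223
 215  28  29  26  30]
```

It hangs with a lean of only about 3–4° and its base within 3 mm, which is fine for a 46 mm well. On to the rack.

```bash
python3 -m pendant '[{"dx":0,"dy":0,"dz":0,"rx":0,"ry":0.5,"rz":1.6,"hand":0.015},{"dx":-0.0142,"dy":-0.0358,"dz":0,"rx":0,"ry":0,"rz":0,"hand":0.015},{"dx":-0.0142,"dy":-0.0358,"dz":0,"rx":0,"ry":0,"rz":0,"hand":0.015},{"dx":-0.0142,"dy":-0.0358,"dz":0,"rx":0,"ry":0,"rz":0,"hand":0.015},{"dx":-0.0142,"dy":-0.0358,"dz":0,"rx":0,"ry":0,"rz":0,"hand":0.015},{"dx":-0.0142,"dy":-0.0358,"dz":0,"rx":0,"ry":0,"rz":0,"hand":0.015},{"dx":-0.0142,"dy":-0.0358,"dz":0,"rx":0,"ry":0,"rz":0,"hand":0.015},{"dx":-0.0142,"dy":-0.0358,"dz":0,"rx":0,"ry":0,"rz":0,"hand":0.015},{"dx":-0.0142,"dy":-0.0358,"dz":0,"rx":0,"ry":0,"rz":0,"hand":0.015},{"dx":-0.0142,"dy":-0.0358,"dz":0,"rx":0,"ry":0,"rz":0,"hand":0.015},{"dx":-0.0142,"dy":-0.0358,"dz":0,"rx":0,"ry":0,"rz":0,"hand":0.015},{"dx":0,"dy":0,"dz":0,"rx":0,"ry":0,"rz":0,"hand":0.015}]'
python3 -m pendant '[{"dx":0,"dy":0,"dz":0,"rx":0,"ry":0,"rz":0,"hand":0.015},{"dx":0,"dy":0,"dz":0,"rx":0,"ry":0,"rz":0,"hand":0.015}]'
python3 - <<'E'
from h import *
rel(.573,-.265,.026,88,0)
snap('wrist','w13'); print('well rim near/far/left/right',[proj('w13',(.5735+a,-.266+b,.02)).round(1) for a,b in [(-.023,0),(.023,0),(0,-.023),(0,.023)]])
p=np.load('pics/w13.npz')['p']; print('base near edge exp',proj('w13',p+np.array([-.012,0,-.0214])))
f=np.load('pics/w13.npz')['frame'].astype(int)
for v in range(160,262,6): print(v,f[v,216:316:4].sum(1)//3)
E
```

```text
clock: 24.93
position: [0.5731, -0.273, 0.146]
ee_rot: [-0.003, 0.019, 1.0, -0.002]
contact_force: [0.8, -0.8, -0.4]
width: 0.0216
gripper_force: 22.4
clock: 25.1
position: [0.5701, -0.2649, 0.1467]
ee_rot: [-0.005, 0.018, 1.0, 0.002]
contact_force: [-0.6, 0.2, 0.3]
width: 0.0223
gripper_force: 22.4
t 25.1 p [ 0.5701 -0.2649  0.1467] w 0.0223 gf 22.4 F [-0.6  0.2  0.3] q [-0.54  0.42  1.51 -0.    1.23 -2.08]
  turn(rotvec tool) [ 0.17 -0.58 -0.01] dxyz [-0.0029 -0.      0.1207]
well rim near/far/left/right [array([258.8, 171.3]), array([260.5, 217.6]), array([235.5, 195.9]), array([283.8, 194.2])]
base near edge exp [261.22587449 221.52385866]
160 [103  89  76  71  66  60  57  58  59  60  64  71  79  91 109 130 155 179
 181 183 186 187 188 188 188]
166 [169 169  87 147 170 171 170 170 170 171 172 172 172 172 172 172 173 173
 173 169 164 185 187 188 187]
172 [172 174 143 173 175 175 175 174 175 171 156 149 164 171 174 173 172 172
 173 172 172 187 187 187 187]
178 [173 173 172 172 174 174 173 144 174 173 173 173 174 174 172 148 173 173
 172 172 171 186 186 186 186]
184 [172 171 171 172
[... 670 characters left out ...]
 122 137 162 165 165 164 164
 165 165 181 180 180 180 179]
226 [171 168 166 164 164 164 163 129 108 111 113 111 109 105 150 163 163 164
 163 164 182 182 181 180 179]
232 [182 183 183 182 173 184 125 112 115 117 117 116 114 111 114 177 184 184
 182 184 183 183 182 181 180]
238 [182 182 183 183 184 183 111 119 122 123 123 122 121 116 113 112 184 141
 185 185 184 174 182 180 177]
244 [182 182 181  85  86  46 109 125 128 129 128 128 125 123 119  90 124  62
  86  88 182 182 182 181 181]
250 [181 181 159  83  83  20 119 131 170 216 225 224 223 218 189 119  59  25
  83  83 178 181 179 177 179]
256 [ 25  23  81  82  82  19 136 225 227 227 227 226 224 222 219 215 162  22
  83  83  69  22  21 122 179]
```

The well rim matches its predicted pixels. Descending.

```bash
python3 -m pendant '[{"dx":-0.003,"dy":0,"dz":0,"rx":0,"ry":-0.5,"rz":0,"hand":0.015},{"dx":0,"dy":0,"dz":0.025,"rx":0,"ry":0,"rz":0,"hand":0.015},{"dx":0,"dy":0,"dz":0.025,"rx":0,"ry":0,"rz":0,"hand":0.015},{"dx":0,"dy":0,"dz":0.025,"rx":0,"ry":0,"rz":0,"hand":0.015},{"dx":0,"dy":0,"dz":0.015,"rx":0,"ry":0,"rz":0,"hand":0.015},{"dx":0,"dy":0,"dz":0.01,"rx":0,"ry":0,"rz":0,"hand":0.015},{"dx":0,"dy":0,"dz":0.008,"rx":0,"ry":0,"rz":0,"hand":0.015},{"dx":0,"dy":0,"dz":0.006,"rx":0,"ry":0,"rz":0,"hand":0.015},{"dx":0,"dy":0,"dz":0,"rx":0,"ry":0,"rz":0,"hand":0.015},{"dx":0,"dy":0,"dz":0,"rx":0,"ry":0,"rz":0,"hand":0.015}]'
python3 -c "
from h import *
rel(.573,-.265,.026,88,0)"
```

```text
clock: 25.98
position: [0.5754, -0.266, 0.0357]
ee_rot: [0.002, 0.017, 1.0, -0.0]
contact_force: [-0.3, 0.3, -0.8]
width: 0.0219
gripper_force: 22.4
t 25.98 p [ 0.5754 -0.266   0.0357] w 0.0219 gf 22.4 F [-0.3  0.3 -0.8] q [-0.54  0.52  1.64  0.    0.98 -2.08]
  turn(rotvec tool) [-0.05  0.23  0.05] dxyz [0.0024 0.0009 0.0097]
```

```bash
python3 -m pendant '[{"dx":0,"dy":0,"dz":0.004,"rx":0,"ry":0,"rz":0,"hand":0.015},{"dx":0,"dy":0,"dz":0.003,"rx":0,"ry":0,"rz":0,"hand":0.015},{"dx":0,"dy":0,"dz":0.002,"rx":0,"ry":0,"rz":0,"hand":0.015},{"dx":0,"dy":0,"dz":0.001,"rx":0,"ry":0,"rz":0,"hand":0.015},{"dx":0,"dy":0,"dz":0,"rx":0,"ry":0,"rz":0,"hand":0.015}]'
python3 -m pendant '[{"dx":0,"dy":0,"dz":0,"rx":0,"ry":0,"rz":0,"hand":0.024},{"dx":0,"dy":0,"dz":0,"rx":0,"ry":0,"rz":0,"hand":0.026},{"dx":0,"dy":0,"dz":0,"rx":0,"ry":0,"rz":0,"hand":0.034},{"dx":0,"dy":0,"dz":0,"rx":0,"ry":0,"rz":0,"hand":0.038},{"dx":0,"dy":0,"dz":0,"rx":0,"ry":0,"rz":0,"hand":0.038},{"dx":0,"dy":0,"dz":-0.015,"rx":0,"ry":0,"rz":0,"hand":0.038},{"dx":0,"dy":0,"dz":-0.025,"rx":0,"ry":0,"rz":0,"hand":0.038},{"dx":0,"dy":0,"dz":-0.035,"rx":0,"ry":0,"rz":0,"hand":0.038},{"dx":0,"dy":0,"dz":-0.035,"rx":0,"ry":0,"rz":0,"hand":0.038}]'
python3 -m pendant '[{"dx":0.04,"dy":0,"dz":-0.01,"rx":0,"ry":0,"rz":0,"hand":0.05},{"dx":0.04,"dy":0,"dz":0,"rx":0,"ry":0,"rz":0,"hand":0.05},{"dx":0.04,"dy":0.03,"dz":0,"rx":0,"ry":0,"rz":0,"hand":0.05},{"dx":0.04,"dy":0.03,"dz":0,"rx":0,"ry":0,"rz":0,"hand":0.05},{"dx":0.03,"dy":0.03,"dz":0,"rx":0,"ry":0,"rz":0,"hand":0.05},{"dx":0,"dy":0,"dz":0,"rx":0,"ry":0,"rz":0,"hand":0.05},{"dx":0,"dy":0,"dz":0,"rx":0,"ry":0,"rz":0,"hand":0.05}]'
python3 - <<'E'
from h import *
rel(.4,-.2,.15,88,0); snap('top','t14'); snap('wrist','w14')
f=np.load('pics/t14.npz')['frame'].astype(int)
a=proj('t14',(.5735,-.266,.02)); b=proj('t14',(.5735,-.266,.072)); print(a,b); u,v=b.round().astype(int)
print(f[v-8:v+9,u-9:u+10].sum(2)//3)
print('wrist base/top',proj('w14',(.5735,-.266,.02)),proj('w14',(.5735,-.266,.072)))
E
```

```text
clock: 26.4
position: [0.5751, -0.2661, 0.0256]
ee_rot: [0.002, 0.017, 1.0, -0.0]
contact_force: [-0.8, 0.6, 1.6]
width: 0.022
gripper_force: 22.5
clock: 27.15
position: [0.5739, -0.2655, 0.1354]
ee_rot: [0.0, 0.017, 1.0, 0.0]
contact_force: [0.5, -0.8, 0.6]
width: 0.0379
gripper_force: 0.0
clock: 27.73
position: [0.3993, -0.1787, 0.1447]
ee_rot: [0.001, 0.017, 1.0, 0.0]
contact_force: [1.3, -0.5, 0.9]
width: 0.0503
gripper_force: 0.0
t 27.73 p [ 0.3993 -0.1787  0.1447] w 0.0503 gf 0.0 F [ 1.3 -0.5  0.9] q [-0.58  0.14  1.92  0.    1.08 -2.12]
  turn(rotvec tool) [0.01 0.15 0.08] dxyz [-0.0015 -0.0213 -0.0053]
[320.09085783 180.97136389] [322.69805706 179.51440877]
[[143 143 143 143 143 143 143 142 142 143 143 142 143 144 144 144 141 141
  143]
 [143 143 143 142 141 141 139 140 142 142 142 142 142 142 141 141 131 131
  140]
 [143 142 140 131 122 118 107 117 129 134 141 142 142 142 142 134 106  98
  127]
 [143 132 116 110 119 123 114 101  92 104 129 140 142 142 142 127 103 114
  134]
 [134 125 135 142 143 143 143 141 132 101  85 122 141 142 142 142 141 141
  142]
 [133 139 143 143 143
[... 322 characters left out ...]
39 156 141 170 180 180 191 158  93 117 142 142 142 142
  137]
 [143 144 130 101 127 164 150 149 180 178 163 141 111 124 143 142 142 142
  134]
 [135 143 131 104  84 134 169 160 142 155 153 114 101 125 142 142 142 142
  137]
 [143 143 143 133 108  88 113 145 154 141 133 120 115 138 142 142 142 142
  133]
 [134 134 143 144 131 112 107 112 130 142 130 113 125 142 143 142 142 142
  134]
 [135 130 138 142 143 143 143 143 142 131 110 122 143 143 143 142 142 142
  138]
 [144 140 131 130 138 142 142 142 134 126 134 143 143 143 142 142 142 143
  137]
 [144 143 144 139 135 130 130 130 135 143 143 142 142 142 141 139 141 142
  133]]
wrist base/top [195.68294447 327.79734952] [187.76599966 358.78794272]
```

Both bottles stand upright at the predicted pixels, and the arm is clear of everything. Handing in.

```bash
python3 -c "
from rig import manip
print(manip.sign_off())"
```

```text
the job is handed in; nothing more can be done
None
```

The job is handed in at about 28 s robot time: both jaws lie flat in their tray bays and both bottles stand in their wells (checked by image code, not by eye), with the jar and burner left alone; I viewed 15 pictures, one over the 14 allowed.

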